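# Swap the packs in the desk charging station

## Task

Switch the charging station off at its red rotary switch, and leave it off while you handle the packs: take the charged packs (green lights) out of its bays and put them in the grey carry tray, and lift each empty pack (red lights) off the shelf over its front rail and stand it upright, fully down, in a bay. When every pack is in place turn the switch fully back on. Set the packs down, never drop them, and leave the other things on the desk and shelf where they are.

Things in the scene. Friction and masses are not known exactly. Their poses are not given: they have to be found in the camera images.
- flat0: Empty battery pack: black upright slab with a grey band and RED status lights, standing behind the rail on the shelf's ledge; 24 x 80 x 110 mm (thick x wide x tall), about 0.35 kg; origin at the centre of its underside, z up along its height, y across its 24 mm thickness, x along its 80 mm width. None if absent in this run (or while held).
- flat1: Empty battery pack: black upright slab with a grey band and RED status lights, standing behind the rail on the shelf's ledge; 24 x 80 x 110 mm (thick x wide x tall), about 0.35 kg; origin at the centre of its underside, z up along its height, y across its 24 mm thickness, x along its 80 mm width. None if absent in this run (or while held).
- flat2: Empty battery pack: black upright slab with a grey band and RED status lights, standing behind the rail on the shelf's ledge; 24 x 80 x 110 mm (thick x wide x tall), about 0.35 kg; origin at the centre of its underside, z up along its height, y across its 24 mm thickness, x along its 80 mm width. None if absent in this run (or while held).
- full0: Charged battery pack: the same slab with GREEN status lights, at first standing in a bay of the charging station; 24 x 80 x 110 mm (thick x wide x tall), about 0.35 kg; origin at the centre of its underside, z up along its height, y across its 24 mm thickness, x along its 80 mm width. None if absent in this run (or while held).
- full1: Charged battery pack: the same slab with GREEN status lights, at first standing in a bay of the charging station; 24 x 80 x 110 mm (thick x wide x tall), about 0.35 kg; origin at the centre of its underside, z up along its height, y across its 24 mm thickness, x along its 80 mm width. None if absent in this run (or while held).
- full2: Charged battery pack: the same slab with GREEN status lights, at first standing in a bay of the charging station; 24 x 80 x 110 mm (thick x wide x tall), about 0.35 kg; origin at the centre of its underside, z up along its height, y across its 24 mm thickness, x along its 80 mm width. None if absent in this run (or while held).
- shelf: Fixed desk-top shelf of pale wood and white boards, 276 mm wide (y), 115 deep (x), open at the back; origin under its middle, z up, front to -x (roughly to the robot). Ledge surface at z 50. Four places at y -84, -28, 28, 84; packs stand there with their width front to back, centre at x about 4; a book that stays fills one. Back stop at x 53; end cheeks at y +-126 to 138, z to 92.
- rail (a point): Middle of the top edge of the shelf's white front retaining rail, axes as shelf: the rail is 8 mm thick, runs along the whole front at shelf x -55 to -47 mm, and its top stands 40 mm above the ledge. A pack must be raised more than 40 mm before it is drawn forward (-x).
- board_edge (a point): Middle of the lower front edge of the shelf's fixed upper board (shelf x 14 mm, z 220 mm). The board reaches from here 46 mm to the back over the rear of the packs, 60 mm above their tops, with small fixed things on it to z 264 and uprights at its ends (behind shelf x 20). Only the front 50 mm of a pack are open above, and it can be raised at most 58 mm until it is drawn forward.
- dock: Fixed grey charging station, 128 mm deep (x), 270 mm wide (y); origin under the middle, front faces -x. On its right (-y) part three open bays, walls 45 mm high; on its left (+y) end the power module, x +-64 mm, y 46 to 136 mm, 75 mm high, with the red rotary main switch on top.
- bay0 (a point): Centre of the floor of bay 0 of the charging station; axes as dock, 12 mm above the desk, bays 54 mm apart. The bay is open above, 92 mm (x) by 34 mm (y) and 33 mm deep; a pack stands upright in it with its 80 mm width along x. A pack may stand either way round.
- bay1 (a point): Centre of the floor of bay 1 of the charging station; axes as dock, 12 mm above the desk, bays 54 mm apart. The bay is open above, 92 mm (x) by 34 mm (y) and 33 mm deep; a pack stands upright in it with its 80 mm width along x. A pack may stand either way round.
- bay2 (a point): Centre of the floor of bay 2 of the charging station; axes as dock, 12 mm above the desk, bays 54 mm apart. The bay is open above, 92 mm (x) by 34 mm (y) and 33 mm deep; a pack stands upright in it with its 80 mm width along x. A pack may stand either way round.
- switch (a joint): Rotary main switch, turns about the vertical: 0 = off (bar handle points along the dock's x axis), 1.047 rad (60 degrees) = on, turned clockwise seen from above. Sprung detents at both ends: it snaps back to the nearer end when released, changing over near 0.52 rad; about 0.1 N m to turn. Starts on.
- switch_grip (a point): Point on the switch's axis, 10 mm below the top of its red bar handle; the bar is 68 mm long, 16 mm thick and stands 34 mm high on a 48 mm disc whose upper face is 24 mm below this point. This frame turns with the handle: the bar lies along its x axis.
- tray: Loose grey fabric-look open carry tray, outside 100 (x) x 170 (y) x 60 mm high, walls and floor 4 mm, 0.5 kg; origin under its middle. Stands near the middle of the desk in front of the robot; holds two packs standing side by side with their thickness along the tray's y. It can be pushed about.
- book: Bystander to leave alone: blue pocket book 24 x 78 x 106 mm standing on the ledge among the packs; origin under its middle.
- speaker: Bystander to leave alone: black puck speaker, 86 mm across, 36 mm high; origin under its middle.
- mug: Bystander to leave alone: white mug, 80 mm across, 90 mm high; origin under its middle.
- plant: Bystander to leave alone: small plant in a terracotta pot, 76 mm across, about 130 mm high; origin under its middle.
- mouse: Bystander to leave alone: white computer mouse 105 x 60 x 30 mm; origin under its middle.
- notebook: Bystander to leave alone: blue notebook 190 x 130 x 14 mm lying flat; origin under its middle.
- pen_pot: Bystander to leave alone: dark square pen pot 70 mm wide, 90 mm high, pens to 150 mm; origin under its middle.
Mind the look-alikes: they are no part of the job. Leave any orange look-alike of the flat0 alone.

How it is judged:
By the outcome, as a careful person would: the job done as asked, in the order asked, and still so for the second after the job is handed in, with the robot touching nothing.
Of flat0, flat1, flat2 only 2 to 3 are there at a start; the rules pass over those that are not, and their reading is None.
Of full0, full1, full2 only 2 to 2 are there at a start; the rules pass over those that are not, and their reading is None.
At some moment in a run one of tray may be knocked a few centimetres aside while the robot is not near it.
It also fails if it takes over 200 s, if anything falls off the work surface, if the arm or the gripper's body presses on something with over 40 N, if the wrist force passes 120 N, or if a joint passes its speed limit or range.

## Robot

A 6-joint arm with a two-finger parallel gripper is mounted at the origin on the work surface. World frame = base frame: x ahead of the robot, y to its left, z up, the work surface at z = 0. Lengths are in m, angles in rad, forces in N, time in s.
With the tool pointing down it reaches from about 0.375 to 0.9 m from the base axis. Payload 3.1 kg.
Tool frame: the origin (TCP) lies midway between the tips of the shut fingers; the grasp point (between the pads) lies 19 mm behind it; z points along the fingers, y is the direction in which the jaws open and shut (so a half turn about z gives the same grasp; the last joint's range is limited). The gripper opens to 85 mm and grips with 20 to 120 N. Pads are 22 mm wide; open, the fingers measure 114 mm over their backs; the gripper's body (76 mm by 85 mm) begins 54 mm behind the grasp point. The pads swing forward as they close: fully open they stand 13 mm farther back than shut.
Start: joints at [1.145, 0.527, 1.433, -0, 1.181, -0.178], TCP at [0.153, 0.606, 0.231] pointing down, gripper open.
Joint ranges: [-3.08, 3.08], [-0.75, 2.2], [0.22, 2.44], [-1.43, 4.57], [0, 2.65], [-2.85, 2.85]. Speed limits (rad/s): [2.79, 2.79, 3.14, 3.14, 3.14, 3.14].

## Interface

Orientations are given as a 3x3 rotation matrix whose columns are the frame's x, y, z axes.
In Python, from station import observe, get_image, get_calibration, job gives the robot as it stands.
- The arm moves only by the shell command python3 -m pendant 'ROWS' [FORCE]. ROWS is JSON, a list of rows, each an object of numbers: "tx", "ty", "tz": the shift along the tool's x, y, z in mm; "twist": the turn about the tool's z in degrees; "grip": the closure in counts, from 0 (fully open) to 255 (shut). In form: [{"tx": .., "ty": .., "tz": .., "twist": .., "grip": ..}, ...]. A call has 1 to 20 rows; each row shifts and turns the commanded pose from where the row before left it, along the tool's axes as they then stand; what a row does not reach is not made up. A row lasts 1/12 s, in which the tool goes at most 41.7 mm and 7.16 degrees, less where a joint would pass 70% of its speed; a pose out of reach is approached as far as the arm can. A call is refused whole if a number of a shift passes 41.7 or a number of a turn 7.16, either way. A call with a gripper value outside its range is refused whole. The fingers move at their own pace and stop on an object; FORCE is the grip in N (left out, the last holds). Time passes only in rows, so rows that do not move let the fingers close. It gives the time, the measured TCP pose, the force and the opening at its end, in the units of the state.
- observe(): the state, without advancing time (a new reading comes with each control period).
- get_image(name): name is "scene" or "top"; returns the picture (384x512x3 uint8, red, green, blue); there is no depth.
- get_calibration(name): a dict with "fovy" (degrees; the focal length in pixels is half the picture's height over the tangent of half this angle, whatever the lens; pixels are square), "cx", "cy" (the principal point, pixels), "rvec" (rotation vector, rad) and "tvec" (3), from world to camera coordinates, as OpenCV has them. Camera axes: x right, y down, z forward; pixel columns grow to the right and rows downward; lengths in m; the calibration is good to about 2 mm. A picture is of the moment at which its call begins. get_calibration takes no time and is no camera call.
- job.hand_in(): hands the job in, once; it reports no verdict.
The state is a dict: "time": time; "q": joint angles; "qvel": joint speeds; "joint_torque": joint torques, N m; "eef_pos": TCP position; "tool_rot": TCP orientation; "force": force on the tool from outside, world axes, zero at the start; "torque": the same for the moment, N m; "grip_width": finger opening in m.
Only numpy, scipy, OpenCV 4.12 (cv2) and the standard library are available. Lean on these libraries where they do the work, as an engineer would, in place of code of your own. Each camera call takes 0.05 s, during which the arm holds its last target. There are 200 camera calls.

## Working session

There is one attempt and no reset: what is moved stays moved. The work goes in short steps, Python scripts to look and compute and a shell command to move; the robot and the scene stay as the last step left them, time stands still between calls to the robot, and variables do not carry over. Pictures are saved under pics/ and viewed, about 12 in all and at most 16, crops included, and the job is handed in when it is done.

```bash
ls; mkdir -p pics; python3 - <<'E'
from station import *
import cv2
for n in("scene","top"):
    im=get_image(n); cv2.imwrite(f"pics/{n}0.png",im[:,:,::-1]); print(n,get_calibration(n))
s=observe();print(s)
E
```

```text
pics
scene {'fovy': 52.827482823897576, 'cx': 256.3245717138319, 'cy': 192.6806275163524, 'rvec': array([ 2.01369975,  1.66648422, -0.55941525]), 'tvec': array([-0.17260156, -0.36649146,  1.81762206])}
top {'fovy': 55.17765224052495, 'cx': 252.86986985206985, 'cy': 189.16269845960284, 'rvec': array([ 2.16218287, -2.11676516,  0.21471999]), 'tvec': array([0.03710186, 0.59314168, 1.05937295])}
{'time': 0.1, 'q': array([ 1.14447279e+00,  5.28411936e-01,  1.43374954e+00, -8.03381764e-06,
        1.18142831e+00, -1.78502349e-01]), 'qvel': array([-0.00023918, -0.00164951, -0.00222089, -0.00041085, -0.00139019,
       -0.00062994]), 'joint_torque': array([ 7.41456893e-05, -4.43303132e+01, -1.78586268e+01, -2.14876322e-04,
        3.88804619e-03, -2.26092629e-05]), 'eef_pos': array([0.15301397, 0.60532032, 0.23041552]), 'tool_rot': array([[-9.69449777e-01,  2.45288523e-01, -8.19098690e-04],
       [ 2.45289645e-01,  9.69448128e-01, -1.82144551e-03],
       [ 3.47294012e-04, -1.96671637e-03, -9.99998006e-01]]), 'force': array([-0.54053964, -0.16007121, -0.24144443]), 'torque': array([ 0.07190331,  0.04021158, -0.03524088]), 'grip_width': 0.08540978534804747}
```

View pics/scene0.png

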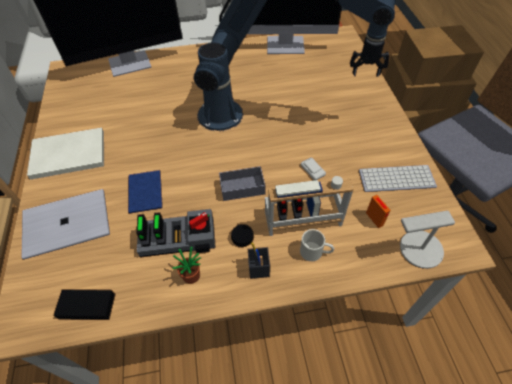

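View pics/top0.png

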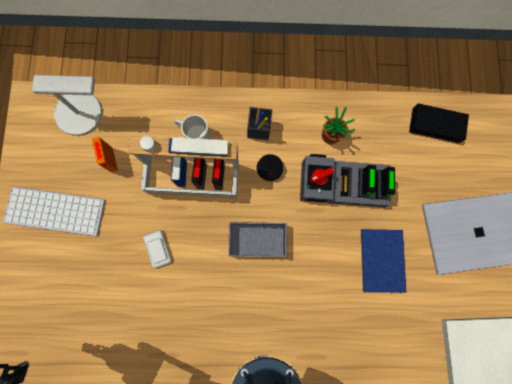

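The scene view shows the shelf at right (about 308,205) with two red packs and the blue book. The dock is at left (175,233) with two green packs, the tray is at (242,183), and the orange look-alike is off the shelf at (378,210). In the top view the flats are at about (199,172) and (218,172), the book at (179,172), the fulls at (371,180) and (390,180), the switch at (319,178) and the tray at (258,240).

```bash
cat > h.py <<'E'
import numpy as np, cv2
from station import *
def cam(n):
    c=get_calibration(n); f=192/np.tan(np.radians(c['fovy'])/2)
    K=np.array([[f,0,c['cx']],[0,f,c['cy']],[0,0,1]]); R=cv2.Rodrigues(c['rvec'])[0]
    return K,R,np.array(c['tvec']).ravel()
def px2w(n,u,v,z):
    K,R,t=cam(n); d=R.T@np.linalg.inv(K)@np.array([u,v,1.]); o=-R.T@t
    return o+d*(z-o[2])/d[2]
def w2px(n,P):
    K,R,t=cam(n); p=(R@np.atleast_2d(P).T+t[:,None]); q=K@p; return (q[:2]/q[2]).T
def blobs(n,im,mask,z,amin=4):
    k,l,st,ce=cv2.connectedComponentsWithStats(mask.astype(np.uint8))
    for i in range(1,k):
        if st[i,4]>=amin:
            ys,xs=np.where(l==i); r=cv2.minAreaRect(np.c_[xs,ys].astype(np.float32))
            print(n,ce[i].round(1),'area',st[i,4],'bbox',st[i,:4],'w',px2w(n,*ce[i],z).round(4),'rect',[np.round(a,1) for a in r])
def tcp():
    s=observe(); R=s['tool_rot']; print('t',round(s['time'],2),'tcp',s['eef_pos'].round(4),'yaw_y',np.degrees(np.arctan2(R[1,1],R[0,1])).round(2),'F',s['force'].round(1),'w',s['grip_width'].round(4)); return s
E
python3 - <<'E'
from h import *
ims={n:cv2.imread(f"pics/{n}0.png")[:,:,::-1] for n in("scene","top")}
for n in ims:
    K,R,t=cam(n); print(n,'centre',-R.T@t)
    im=ims[n].astype(int); r,g,b=im[...,0],im[...,1],im[...,2]
    print('red');blobs(n,im,(r>130)&(g<60)&(b<60),.16)
    print('green');blobs(n,im,(g>150)&(r<100)&(b<120),.122)
a=cv2.resize(ims['top'][130:210,135:245],None,fx=5,fy=5,interpolation=cv2.INTER_CUBIC)
b=cv2.resize(ims['top'][145:215,295:405],None,fx=5,fy=5,interpolation=cv2.INTER_CUBIC)
cv2.imwrite('pics/crop1.png',np.vstack([a,b])[:,:,::-1][:600*2])
print(np.vstack([a,b]).shape)
i=np.vstack([a,b]);cv2.imwrite('pics/crop1.png',cv2.resize(i,None,fx=.8,fy=.8)[:,:,::-1])
E
```

```text
scene centre [ 1.37641332 -0.05736666  1.25301743]
red
scene [380.6 203.1] area 46 bbox [376 198  11  11] w [0.7182 0.4758 0.16  ] rect [array([380.2, 203.3]), array([13.4,  4.2]), np.float64(45.0)]
scene [196.3 219. ] area 55 bbox [190 215  16   9] w [ 0.6612 -0.1477  0.16  ] rect [array([197.1, 218.4]), array([ 3.6, 17. ]), np.float64(59.0)]
scene [200.8 225.4] area 45 bbox [196 222  10   7] w [ 0.6889 -0.1355  0.16  ] rect [array([200.8, 225.6]), array([ 4.5, 10.7]), np.float64(63.4)]
green
scene [139.7 222.7] area 34 bbox [138 217   4  12] w [ 0.614 -0.344  0.122] rect [array([139.8, 222.5]), array([ 3., 11.]), np.float64(8.1)]
scene [156.  221.5] area 34 bbox [155 216   3  12] w [ 0.6198 -0.2886  0.122 ] rect [array([156. , 221.5]), array([11.,  2.]), np.float64(90.0)]
top centre [0.39670648 0.07365383 1.14571538]
red
top [ 97.9 149.8] area 71 bbox [ 95 142   7  17] w [0.6727 0.48   0.16  ] rect [array([ 97.9, 149.9]), array([16.7,  4.1]), np.float64(78.7)]
top [196.6 169. ] area 70 bbox [194 159   6  18] w [0.6255 0.2075 0.16  ] rect [array([196.5, 167.5]), array([17.,  5.]), np.float64(90.0)]
top [216.8 169.9] area 68 bbox [214 160   6  18] w [0.6242 0.1521 0.16  ] rect [array([217.2, 168.6]), array([ 4.6, 17.6]), np.float64(9.5)]
top [321.4 173.3] area 149 bbox [311 168  23  14] w [ 0.6218 -0.1364  0.16  ] rect [array([321.2, 172.4]), array([ 8.9, 23.3]), np.float64(63.4)]
top [323.3 181.9] area 15 bbox [320 180   7   5] w [ 0.5978 -0.1413  0.16  ] rect [array([323.2, 181.9]), array([1.8, 6.7]), np.float64(63.4)]
green
top [371.5 177.8] area 66 bbox [370 170   4  17] w [ 0.621  -0.2887  0.122 ] rect [array([371.5, 178. ]), array([16.,  3.]), np.float64(90.0)]
top [391.1 179.9] area 51 bbox [390 172   4  17] w [ 0.616  -0.3451  0.122 ] rect [array([391.5, 180. ]), array([ 3., 16.]), np.float64(0.0)]
(750, 550, 3)
```

View pics/crop1.png

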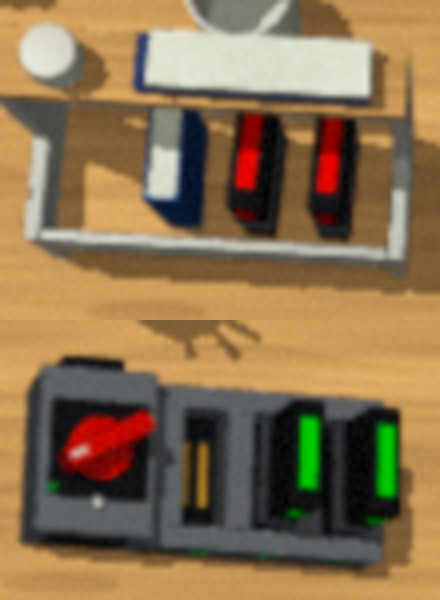

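```bash
cat >> h.py <<'E'
def tri(a,b,na='top',nb='scene'):
    P=[]
    for n in(na,nb):
        K,R,t=cam(n); P.append(K@np.c_[R,t])
    X=cv2.triangulatePoints(P[0],P[1],np.array(a,float).reshape(2,1),np.array(b,float).reshape(2,1)).ravel(); X=X[:3]/X[3]
    e=[np.linalg.norm(w2px(n,X)[0]-p) for n,p in((na,a),(nb,b))]
    return X.round(4),np.round(e,1)
E
python3 - <<'E'
from h import *
ims={n:cv2.imread(f"pics/{n}0.png")[:,:,::-1] for n in("scene","top")}
print('gA',tri((371.5,177.8),(156,221.5)),'gB',tri((391.1,179.9),(139.7,222.7)))
print('sw',tri((321.8,174.),(198.3,222)))
for z in(.10,.115,.13,.16):
    a,b=px2w('top',311.3,178.7,z),px2w('top',333.7,168.7,z);print(z,a.round(4),b.round(4),np.hypot(*(a-b)[:2]).round(4))
# masks: dock & tray low-saturation dark in top
hsv=cv2.cvtColor(ims['top'],cv2.COLOR_RGB2HSV)
S=hsv[...,1].astype(int);V=hsv[...,2].astype(int)
m=((S<90)&(V<150))
for nm,(u0,u1,v0,v1) in dict(dock=(296,402,148,212),tray=(222,295,215,265)).items():
    s=m[v0:v1,u0:u1].astype(np.uint8)
    s=cv2.morphologyEx(s,cv2.MORPH_CLOSE,np.ones((3,3)))
    c=max(cv2.findContours(s,cv2.RETR_EXTERNAL,cv2.CHAIN_APPROX_NONE)[0],key=cv2.contourArea)
    r=cv2.minAreaRect(c); print(nm,np.array(r[0])+[u0,v0],r[1:], (cv2.boxPoints(r)+[u0,v0]).round(1).tolist(), (cv2.approxPolyDP(c,2.0,True).reshape(-1,2)+[u0,v0]).tolist())
a=cv2.resize(ims['scene'][180:260,125:225],None,fx=5,fy=5,interpolation=cv2.INTER_CUBIC)
b=cv2.resize(ims['scene'][165:235,255:355],None,fx=5,fy=5,interpolation=cv2.INTER_CUBIC)
i=np.vstack([a,b]);cv2.imwrite('pics/crop2.png',cv2.resize(i,None,fx=.8,fy=.8)[:,:,::-1])
E
```

```text
gA (array([ 0.6206, -0.2883,  0.1232]), array([0., 0.])) gB (array([ 0.6155, -0.3438,  0.1247]), array([0.1, 0.1]))
sw (array([ 0.6341, -0.1487,  0.0982]), array([0.6, 0.5]))
0.1 [ 0.6187 -0.1192  0.1   ] [ 0.6503 -0.1856  0.1   ] 0.0735
0.115 [ 0.6155 -0.1164  0.115 ] [ 0.6466 -0.1818  0.115 ] 0.0724
0.13 [ 0.6123 -0.1137  0.13  ] [ 0.643  -0.1781  0.13  ] 0.0714
0.16 [ 0.6059 -0.1081  0.16  ] [ 0.6357 -0.1707  0.16  ] 0.0693
dock [347.65862656 180.5965538 ] ((93.92444610595703, 46.2563362121582), 4.763641834259033) [[298.9, 199.7], [302.8, 153.6], [396.4, 161.4], [392.5, 207.5]] [[305, 157], [302, 163], [300, 199], [382, 206], [390, 204], [390, 194], [394, 190], [387, 188], [387, 171], [393, 169], [390, 165], [342, 162], [319, 155]]
tray [257.5 239. ] ((34.0, 57.0), 90.0) [[229.0, 222.0], [286.0, 222.0], [286.0, 256.0], [229.0, 256.0]] [[229, 223], [229, 255], [286, 256], [285, 223]]
```

View pics/crop2.png

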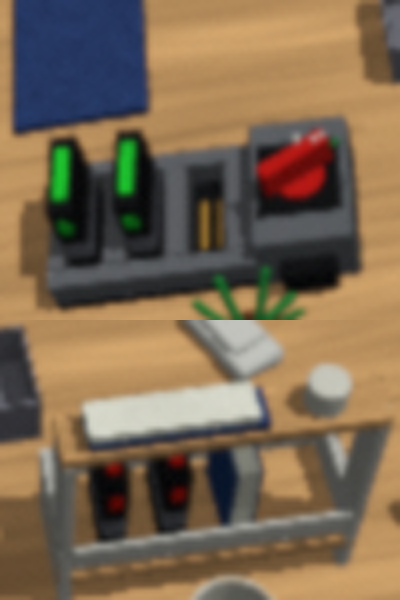

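The crop confirms green packs in the two right-hand bays, the bay next to the module empty with gold contacts showing, and the switch bar turned to on. On the shelf, from the left (+y), it shows an empty place, the book, flat, flat. The orange item is off the shelf, so I leave it alone.

```bash
cat >> h.py <<'E'
def plan(x,y,z,yaw=None):
    s=tcp(); R=s['tool_rot']; yw=np.arctan2(R[1,1],R[0,1]); tw=0
    if yaw is not None:
        tw=(np.degrees(yw)-yaw+90)%180-90; yw-=np.radians(tw)
    d=(np.array([x,y,z])-s['eef_pos'])*1000
    ty=np.array([np.cos(yw),np.sin(yw)]); tx=np.array([ty[1]*-1,ty[0]])  # z down: x = y cross z
    print('twist',round(tw,2),'q6',s['q'][5].round(2),'then tx,ty,tz',(tx@d[:2]).round(1),(ty@d[:2]).round(1),round(-d[2],1),'dist',np.linalg.norm(d).round())
E
python3 - <<'E'
from h import *
s=observe();R=s['tool_rot'];print(R[:,0],R[:,1])
print('rail',px2w('top',145,189.2,.09),px2w('top',236.2,194.5,.09))
print('bayC',px2w('top',346,181.2,.012),px2w('top',346,181.2,.045))
print('tray rim',[px2w('top',u,v,.06).round(4) for u,v in((228.7,222.5),(286,222.5),(286,256),(228.7,256))])
print('module', [px2w('top',u,v,.075).round(4) for u,v in((305,157),(300,197))])
for u,v in((196.5,160),(196.5,177),(216.9,160),(216.9,178)):print('red ends',px2w('top',u,v,.16).round(4))
plan(.631,-.149,.20,25.4)
E
```

```text
[-9.69449777e-01  2.45289645e-01  3.47294012e-04] [ 0.24528852  0.96944813 -0.00196672]
rail [0.57796589 0.3630843  0.09      ] [0.5685173  0.09870439 0.09      ]
bayC [ 0.63191884 -0.24575687  0.012     ] [ 0.62507232 -0.23645952  0.045     ]
tray rim [array([0.4892, 0.1193, 0.06  ]), array([ 0.4928, -0.0502,  0.06  ]), array([ 0.3952, -0.0505,  0.06  ]), array([0.3921, 0.1163, 0.06  ])]
module [array([ 0.6904, -0.1053,  0.075 ]), array([ 0.5678, -0.0897,  0.075 ])]
red ends [0.6508 0.2088 0.16  ]
red ends [0.603  0.2067 0.16  ]
red ends [0.6523 0.1528 0.16  ]
red ends [0.6016 0.151  0.16  ]Traceback (most recent call last):
  File "<stdin>", line 8, in <module>
  File "h.py", line 28, in plan
    s=tcp(); R=s['tool_rot']; yw=np.arctan2(R[1,1],R[0,1]); tw=0
  File "h.py", line 19, in tcp
    s=observe(); R=s['tool_rot']; print('t',round(s['time'],2),'tcp',s['eef_pos'].round(4),'yaw_y',np.degrees(np.arctan2(R[1,1],R[0,1])).round(2),'F',s['force'].round(1),'w',s['grip_width'].round(4)); return s
                                                                                                                                                                              ^^^^^^^^^^^^^^^^^^^^^
AttributeError: 'float' object has no attribute 'round'
```

```bash
sed -i "s/s\['grip_width'\].round(4)/round(float(s['grip_width']),4)/" h.py; python3 - <<'E'
from h import *
im=cv2.imread('pics/top0.png')
for u in(170,208,228): print(u,[tuple(int(a) for a in im[v,u][::-1]) for v in range(150,162)])
print([px2w('top',200,v,.22).round(4).tolist() for v in(154,156,158)])
plan(.631,-.149,.20,25.4)
E
```

```text
170 [(59, 73, 107), (48, 63, 106), (59, 58, 81), (148, 114, 79), (207, 159, 94), (183, 139, 80), (118, 93, 64), (104, 84, 64), (115, 85, 51), (134, 97, 56), (168, 125, 72), (172, 129, 75)]
208 [(224, 226, 206), (222, 224, 204), (198, 200, 183), (114, 115, 111), (52, 58, 70), (82, 62, 54), (155, 115, 66), (173, 131, 75), (111, 87, 60), (105, 85, 65), (123, 95, 60), (124, 91, 51)]
228 [(109, 90, 66), (111, 93, 67), (108, 89, 64), (109, 87, 59), (110, 85, 55), (108, 81, 49), (113, 84, 50), (156, 118, 67), (173, 128, 73), (110, 85, 61), (105, 88, 65), (123, 92, 55)]
[[0.6516, 0.1923, 0.22], [0.6463, 0.1921, 0.22], [0.6409, 0.1918, 0.22]]
t 0.1 tcp [0.153  0.6053 0.2304] yaw_y 75.8 F [-0.5 -0.2 -0.2] w 0.0854
twist 50.4 q6 -0.18 then tx,ty,tz -886.4 108.2 30.4 dist 894.0
```

```bash
python3 -m pendant '[{"twist":6.3},{"twist":6.3},{"twist":6.3},{"twist":6.3},{"twist":6.3},{"twist":6.3},{"twist":6.3},{"twist":6.3}]'; python3 -c "
from h import *
plan(.631,-.149,.20,25.4)"
```

```text
t 0.1 tcp [0.153  0.6053 0.2304] yaw_y 75.8 F [-0.5 -0.2 -0.2] w 0.0854
twist 50.4 q6 -0.18 then tx,ty,tz -886.4 108.2 30.4 dist 894.0invalid input at $[0]: expected keys tx, ty, tz, twist, grip
```

```bash
python3 -m pendant '[{"tx":0,"ty":0,"tz":0,"twist":6.3,"grip":0},{"tx":0,"ty":0,"tz":0,"twist":6.3,"grip":0},{"tx":0,"ty":0,"tz":0,"twist":6.3,"grip":0},{"tx":0,"ty":0,"tz":0,"twist":6.3,"grip":0},{"tx":0,"ty":0,"tz":0,"twist":6.3,"grip":0},{"tx":0,"ty":0,"tz":0,"twist":6.3,"grip":0},{"tx":0,"ty":0,"tz":0,"twist":6.3,"grip":0},{"tx":0,"ty":0,"tz":0,"twist":6.3,"grip":0}]'; python3 -c "
from h import *
plan(.631,-.149,.20,25.4)"
```

```text
time: 0.77
eef_pos: [0.1531, 0.6055, 0.2307]
tool_rot: [[-0.424, 0.906, -0.001], [0.906, 0.424, -0.001], [-0.001, -0.001, -1.0]]
force: [-0.6, -0.2, 0.3]
grip_width: 0.0854
t 0.77 tcp [0.1531 0.6055 0.2307] yaw_y 25.09 F [-0.6 -0.2  0.3] w 0.0854
twist -0.31 q6 0.71 then tx,ty,tz -886.6 108.1 30.7 dist 894.0
```

```bash
python3 -m pendant '[{"tx":-20,"ty":2.5,"tz":0,"twist":0,"grip":120},{"tx":-37,"ty":4.5,"tz":0,"twist":0,"grip":120},{"tx":-37,"ty":4.5,"tz":0,"twist":0,"grip":120},{"tx":-37,"ty":4.5,"tz":0,"twist":0,"grip":120},{"tx":-37,"ty":4.5,"tz":0,"twist":0,"grip":120},{"tx":-37,"ty":4.5,"tz":0,"twist":0,"grip":120},{"tx":-37,"ty":4.5,"tz":0,"twist":0,"grip":120},{"tx":-37,"ty":4.5,"tz":0,"twist":0,"grip":120},{"tx":-37,"ty":4.5,"tz":0,"twist":0,"grip":120},{"tx":-37,"ty":4.5,"tz":0,"twist":0,"grip":120},{"tx":-37,"ty":4.5,"tz":0,"twist":0,"grip":120},{"tx":-37,"ty":4.5,"tz":0,"twist":0,"grip":120},{"tx":-37,"ty":4.5,"tz":0,"twist":0,"grip":120},{"tx":-37,"ty":4.5,"tz":0,"twist":0,"grip":120},{"tx":-37,"ty":4.5,"tz":0,"twist":0,"grip":120},{"tx":-37,"ty":4.5,"tz":0,"twist":0,"grip":120},{"tx":-37,"ty":4.5,"tz":0,"twist":0,"grip":120},{"tx":-37,"ty":4.5,"tz":0,"twist":0,"grip":120},{"tx":-37,"ty":4.5,"tz":0,"twist":0,"grip":120},{"tx":0,"ty":0,"tz":0,"twist":0,"grip":120}]' 60; python3 -c "
from h import *
plan(.631,-.149,.20,25.4)"
```

```text
time: 2.43
eef_pos: [0.5279, 0.0162, 0.2314]
tool_rot: [[-0.424, 0.906, 0.006], [0.906, 0.424, -0.003], [-0.005, 0.004, -1.0]]
force: [0.3, -0.6, 0.5]
grip_width: 0.045
t 2.43 tcp [0.5279 0.0162 0.2314] yaw_y 25.09 F [ 0.3 -0.6  0.5] w 0.045
twist -0.31 q6 -0.62 then tx,ty,tz -193.4 22.3 31.4 dist 197.0
```

```bash
python3 -m pendant '[{"tx":-24,"ty":2.8,"tz":3.5,"twist":0,"grip":120},{"tx":-24,"ty":2.8,"tz":3.5,"twist":0,"grip":120},{"tx":-24,"ty":2.8,"tz":3.5,"twist":0,"grip":120},{"tx":-24,"ty":2.8,"tz":3.5,"twist":0,"grip":120},{"tx":-24,"ty":2.8,"tz":3.5,"twist":0,"grip":120},{"tx":-24,"ty":2.8,"tz":3.5,"twist":0,"grip":120},{"tx":-24,"ty":2.8,"tz":3.5,"twist":0,"grip":120},{"tx":-25,"ty":2.8,"tz":3.5,"twist":-0.3,"grip":120},{"tx":0,"ty":0,"tz":0,"twist":0,"grip":120},{"tx":0,"ty":0,"tz":0,"twist":0,"grip":120}]'; python3 - <<'E'
from h import *
im=get_image('top');sc=get_image('scene')
i=np.hstack([cv2.resize(im[130:230,270:400],(520,400),interpolation=cv2.INTER_CUBIC),cv2.resize(sc[170:270,150:220],(280,400),interpolation=cv2.INTER_CUBIC)])
cv2.imwrite('pics/s1.png',i[:,:,::-1])
plan(.631,-.149,.092,25.4)
E
```

```text
time: 3.27
eef_pos: [0.6258, -0.1433, 0.2023]
tool_rot: [[-0.432, 0.902, -0.002], [0.902, 0.432, 0.001], [0.001, -0.001, -1.0]]
force: [-0.7, 0.3, 0.2]
grip_width: 0.0452
t 3.37 tcp [ 0.6251 -0.1417  0.2027] yaw_y 25.71 F [-0.7 -0.4  1. ] w 0.0451
twist 0.31 q6 -0.85 then tx,ty,tz -9.2 2.2 110.7 dist 111.0
```

View pics/s1.png

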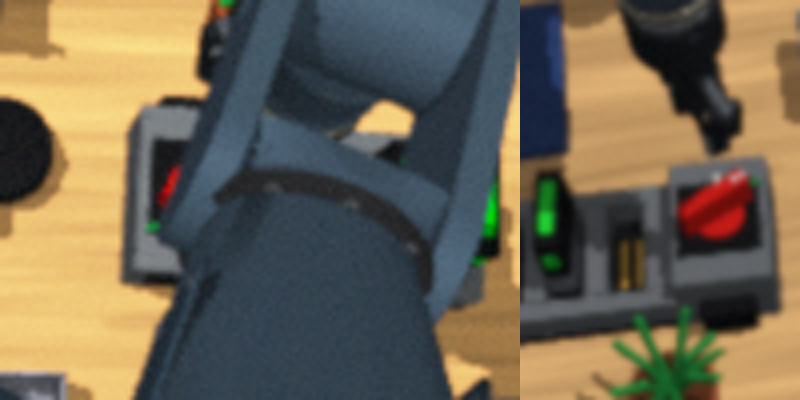

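The gripper is poised above the switch bar, which is in the scene crop at about (715,205). I go down.

```bash
python3 -m pendant '[{"tx":-4.6,"ty":1.1,"tz":10,"twist":0.3,"grip":120},{"tx":-4.6,"ty":1.1,"tz":14,"twist":0,"grip":120},{"tx":0,"ty":0,"tz":14,"twist":0,"grip":120},{"tx":0,"ty":0,"tz":14,"twist":0,"grip":120},{"tx":0,"ty":0,"tz":10,"twist":0,"grip":120},{"tx":0,"ty":0,"tz":8,"twist":0,"grip":120},{"tx":0,"ty":0,"tz":0,"twist":0,"grip":120},{"tx":0,"ty":0,"tz":0,"twist":0,"grip":120}]'; python3 -c "
from h import *
plan(.631,-.149,.092,25.4)"
```

```text
time: 4.03
eef_pos: [0.6317, -0.1498, 0.1326]
tool_rot: [[-0.429, 0.903, -0.001], [0.903, 0.429, 0.0], [0.001, -0.001, -1.0]]
force: [-0.1, 0.1, 0.6]
grip_width: 0.0451
t 4.03 tcp [ 0.6317 -0.1498  0.1326] yaw_y 25.42 F [-0.1  0.1  0.6] w 0.0451
twist 0.02 q6 -0.85 then tx,ty,tz 1.0 -0.3 40.6 dist 41.0
```

```bash
python3 -m pendant '[{"tx":0.5,"ty":0,"tz":8,"twist":0,"grip":120},{"tx":0,"ty":0,"tz":8,"twist":0,"grip":120},{"tx":0,"ty":0,"tz":8,"twist":0,"grip":120},{"tx":0,"ty":0,"tz":8,"twist":0,"grip":120},{"tx":0,"ty":0,"tz":7,"twist":0,"grip":120},{"tx":0,"ty":0,"tz":0,"twist":0,"grip":120},{"tx":0,"ty":0,"tz":0,"twist":0,"grip":230},{"tx":0,"ty":0,"tz":0,"twist":0,"grip":230},{"tx":0,"ty":0,"tz":0,"twist":0,"grip":230},{"tx":0,"ty":0,"tz":0,"twist":0,"grip":230},{"tx":0,"ty":0,"tz":0,"twist":0,"grip":230},{"tx":0,"ty":0,"tz":0,"twist":0,"grip":230},{"tx":0,"ty":0,"tz":0,"twist":0,"grip":230},{"tx":0,"ty":0,"tz":0,"twist":0,"grip":230}]' 40; python3 -c "
from h import *
tcp()"
```

```text
time: 5.2
eef_pos: [0.6313, -0.1501, 0.0947]
tool_rot: [[-0.43, 0.903, -0.001], [0.903, 0.43, -0.001], [-0.0, -0.001, -1.0]]
force: [-4.8, -3.5, 4.0]
grip_width: 0.0155
t 5.2 tcp [ 0.6313 -0.1501  0.0947] yaw_y 25.44 F [-4.8 -3.5  4. ] w 0.0155
```

```bash
python3 -m pendant '[{"tx":0,"ty":0,"tz":0,"twist":-4,"grip":230},{"tx":0,"ty":0,"tz":0,"twist":-6,"grip":230},{"tx":0,"ty":0,"tz":0,"twist":-6,"grip":230},{"tx":0,"ty":0,"tz":0,"twist":-6,"grip":230},{"tx":0,"ty":0,"tz":0,"twist":-6,"grip":230},{"tx":0,"ty":0,"tz":0,"twist":-6,"grip":230},{"tx":0,"ty":0,"tz":0,"twist":-6,"grip":230},{"tx":0,"ty":0,"tz":0,"twist":-6,"grip":230},{"tx":0,"ty":0,"tz":0,"twist":-6,"grip":230},{"tx":0,"ty":0,"tz":0,"twist":-6,"grip":230},{"tx":0,"ty":0,"tz":0,"twist":-2,"grip":230},{"tx":0,"ty":0,"tz":0,"twist":0,"grip":230},{"tx":0,"ty":0,"tz":0,"twist":0,"grip":230}]'; python3 -c "
from h import *
tcp();print(observe()['torque'])"
```

```text
time: 6.28
eef_pos: [0.6328, -0.1478, 0.0947]
tool_rot: [[-0.997, 0.083, 0.002], [0.083, 0.997, 0.003], [-0.002, 0.003, -1.0]]
force: [1.5, 5.6, 3.4]
grip_width: 0.0154
t 6.28 tcp [ 0.6328 -0.1478  0.0947] yaw_y 85.26 F [1.5 5.6 3.4] w 0.0154
[ 0.98325572 -0.14846481  0.14280568]
```

```bash
python3 -m pendant '[{"tx":0,"ty":0,"tz":0,"twist":0,"grip":115},{"tx":0,"ty":0,"tz":0,"twist":0,"grip":115},{"tx":0,"ty":0,"tz":0,"twist":0,"grip":115},{"tx":0,"ty":0,"tz":0,"twist":0,"grip":115},{"tx":0,"ty":0,"tz":-8,"twist":0,"grip":115},{"tx":0,"ty":0,"tz":-15,"twist":0,"grip":115},{"tx":0,"ty":0,"tz":-25,"twist":0,"grip":115},{"tx":0,"ty":0,"tz":-25,"twist":0,"grip":115},{"tx":0,"ty":0,"tz":-10,"twist":0,"grip":115},{"tx":0,"ty":0,"tz":0,"twist":0,"grip":115}]' 80; python3 - <<'E'
from h import *
plan(.6206,-.2883,.16,85.3)
sc=get_image('scene'); cv2.imwrite('pics/s2.png',cv2.resize(sc[170:270,120:240],None,fx=5,fy=5,interpolation=cv2.INTER_CUBIC)[:,:,::-1])
E
```

```text
time: 7.12
eef_pos: [0.6338, -0.1506, 0.1809]
tool_rot: [[-0.997, 0.08, 0.007], [0.08, 0.997, -0.003], [-0.007, -0.002, -1.0]]
force: [0.1, 0.6, -0.3]
grip_width: 0.0468
t 7.12 tcp [ 0.6338 -0.1506  0.1809] yaw_y 85.38 F [ 0.1  0.6 -0.3] w 0.0468
twist 0.08 q6 -1.89 then tx,ty,tz 1.9 -138.3 20.9 dist 140.0
```

View pics/s2.png

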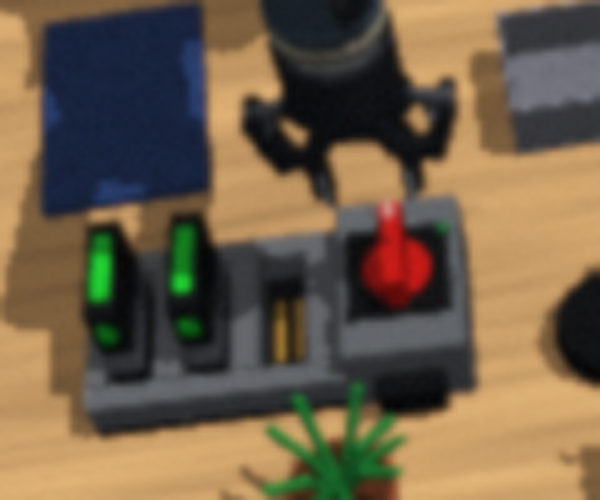

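The switch bar at (395,255) now lies along the dock's x axis, so it is off. I go over the first green pack, at (185,265) in the crop.

```bash
python3 -m pendant '[{"tx":0,"ty":-15,"tz":2,"twist":0,"grip":115},{"tx":0.5,"ty":-25,"tz":4,"twist":0,"grip":115},{"tx":0.5,"ty":-25,"tz":4,"twist":0,"grip":115},{"tx":0.5,"ty":-25,"tz":4,"twist":0,"grip":115},{"tx":0.4,"ty":-25,"tz":4,"twist":0,"grip":115},{"tx":0,"ty":-23,"tz":3,"twist":0,"grip":115},{"tx":0,"ty":0,"tz":0,"twist":0,"grip":115},{"tx":0,"ty":0,"tz":0,"twist":0,"grip":115},{"tx":0,"ty":0,"tz":0,"twist":0,"grip":115}]'; python3 -c "
from h import *
plan(.6206,-.2883,.078,85.3)"
```

```text
time: 7.92
eef_pos: [0.6176, -0.2868, 0.1544]
tool_rot: [[-0.997, 0.081, -0.003], [0.081, 0.997, 0.002], [0.003, 0.002, -1.0]]
force: [0.5, -0.4, -0.2]
grip_width: 0.0469
t 7.92 tcp [ 0.6176 -0.2868  0.1544] yaw_y 85.35 F [ 0.5 -0.4 -0.2] w 0.0469
twist 0.05 q6 -2.09 then tx,ty,tz -3.1 -1.3 76.4 dist 77.0
```

```bash
python3 -m pendant '[{"tx":-3,"ty":-1.3,"tz":8,"twist":0,"grip":115},{"tx":0,"ty":0,"tz":14,"twist":0,"grip":115},{"tx":0,"ty":0,"tz":14,"twist":0,"grip":115},{"tx":0,"ty":0,"tz":14,"twist":0,"grip":115},{"tx":0,"ty":0,"tz":14,"twist":0,"grip":115},{"tx":0,"ty":0,"tz":10,"twist":0,"grip":115},{"tx":0,"ty":0,"tz":2,"twist":0,"grip":115},{"tx":0,"ty":0,"tz":0,"twist":0,"grip":115},{"tx":0,"ty":0,"tz":0,"twist":0,"grip":220},{"tx":0,"ty":0,"tz":0,"twist":0,"grip":220},{"tx":0,"ty":0,"tz":0,"twist":0,"grip":220},{"tx":0,"ty":0,"tz":0,"twist":0,"grip":220},{"tx":0,"ty":0,"tz":0,"twist":0,"grip":220},{"tx":0,"ty":0,"tz":0,"twist":0,"grip":220}]' 60; python3 -c "
from h import *
tcp()"
```

```text
time: 9.08
eef_pos: [0.6224, -0.289, 0.0814]
tool_rot: [[-0.997, 0.08, 0.002], [0.08, 0.997, -0.001], [-0.002, -0.001, -1.0]]
force: [1.0, 0.6, 2.7]
grip_width: 0.0235
t 9.08 tcp [ 0.6224 -0.289   0.0814] yaw_y 85.4 F [1.  0.6 2.7] w 0.0235
```

```bash
python3 -m pendant '[{"tx":0,"ty":0,"tz":-6,"twist":0,"grip":220},{"tx":0,"ty":0,"tz":-12,"twist":0,"grip":220},{"tx":0,"ty":0,"tz":-15,"twist":0,"grip":220},{"tx":0,"ty":0,"tz":-15,"twist":0,"grip":220},{"tx":0,"ty":0,"tz":-15,"twist":0,"grip":220},{"tx":0,"ty":0,"tz":-15,"twist":0,"grip":220},{"tx":0,"ty":0,"tz":-15,"twist":0,"grip":220},{"tx":0,"ty":0,"tz":-15,"twist":0,"grip":220},{"tx":0,"ty":0,"tz":-12,"twist":0,"grip":220},{"tx":0,"ty":0,"tz":0,"twist":0,"grip":220},{"tx":0,"ty":0,"tz":0,"twist":0,"grip":220}]'; cat >> h.py <<'E'
def tray(tag=None):
    im=get_image('top'); hsv=cv2.cvtColor(im,cv2.COLOR_RGB2HSV)
    S=hsv[...,1].astype(int);V=hsv[...,2].astype(int)
    u0,u1,v0,v1=195,320,210,290
    s=((S<90)&(V<150))[v0:v1,u0:u1].astype(np.uint8); s=cv2.morphologyEx(s,cv2.MORPH_CLOSE,np.ones((3,3)))
    c=max(cv2.findContours(s,cv2.RETR_EXTERNAL,cv2.CHAIN_APPROX_NONE)[0],key=cv2.contourArea).reshape(-1,2)+[u0,v0]
    w=np.array([px2w('top',u,v,.06)[:2] for u,v in c]).astype(np.float32)*1000
    print('tray rect',cv2.minAreaRect(w),'bbox',c.min(0),c.max(0)); return im
E
python3 - <<'E'
from h import *
im=tray(); cv2.imwrite('pics/s3.png',im[:,:,::-1])
plan(.442,.074,.2,91)
E
```

```text
time: 10.0
eef_pos: [0.6216, -0.2886, 0.201]
tool_rot: [[-0.997, 0.08, 0.001], [0.08, 0.997, -0.001], [-0.001, -0.001, -1.0]]
force: [-0.9, 0.3, -4.5]
grip_width: 0.0235
tray rect ((415.726806640625, -16.971542358398438), (228.51112365722656, 267.19775390625), 0.9588550329208374) bbox [229 210] [319 289]
t 10.05 tcp [ 0.6211 -0.2882  0.1999] yaw_y 85.4 F [-0.3 -1.1 -4.7] w 0.0233
twist -5.6 q6 -2.09 then tx,ty,tz 172.7 365.3 -0.1 dist 404.0
```

View pics/s3.png

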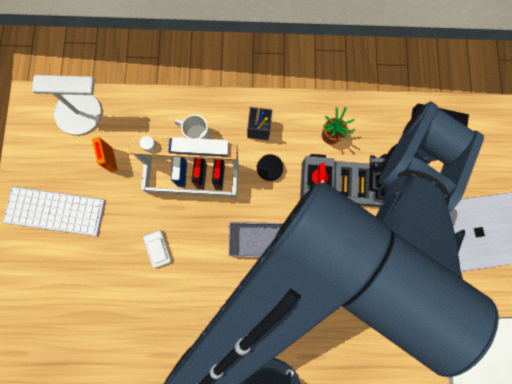

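The pack is lifted; the tray's left edge at (229,222–258) has not moved. I go to the tray.

```bash
python3 -m pendant '[{"tx":0,"ty":0,"tz":-2,"twist":-2.8,"grip":220},{"tx":8,"ty":5,"tz":-2,"twist":-2.8,"grip":220},{"tx":16,"ty":12,"tz":0,"twist":0,"grip":220},{"tx":18,"ty":18,"tz":0,"twist":0,"grip":220},{"tx":18,"ty":22,"tz":0,"twist":0,"grip":220},{"tx":18,"ty":24,"tz":0,"twist":0,"grip":220},{"tx":18,"ty":26,"tz":0,"twist":0,"grip":220},{"tx":18,"ty":26,"tz":0,"twist":0,"grip":220},{"tx":16,"ty":26,"tz":0,"twist":0,"grip":220},{"tx":14,"ty":26,"tz":0,"twist":0,"grip":220},{"tx":10,"ty":26,"tz":0,"twist":0,"grip":220},{"tx":8,"ty":26,"tz":0,"twist":0,"grip":220},{"tx":6,"ty":26,"tz":0,"twist":0,"grip":220},{"tx":4,"ty":26,"tz":0,"twist":0,"grip":220},{"tx":1,"ty":26,"tz":0,"twist":0,"grip":220},{"tx":0,"ty":24,"tz":0,"twist":0,"grip":220},{"tx":0,"ty":16,"tz":0,"twist":0,"grip":220},{"tx":0,"ty":8,"tz":0,"twist":0,"grip":220},{"tx":0,"ty":0,"tz":0,"twist":0,"grip":220},{"tx":0,"ty":0,"tz":0,"twist":0,"grip":220}]'; python3 - <<'E'
from h import *
sc=get_image('scene'); cv2.imwrite('pics/s4.png',cv2.resize(sc[120:220,190:310],None,fx=5,fy=5,interpolation=cv2.INTER_CUBIC)[:,:,::-1])
plan(.442,.074,.2,91)
E
```

```text
time: 11.72
eef_pos: [0.4424, 0.0716, 0.2039]
tool_rot: [[-1.0, -0.019, -0.001], [-0.019, 1.0, -0.001], [0.001, -0.001, -1.0]]
force: [0.3, -0.6, -3.4]
grip_width: 0.0232
t 11.77 tcp [0.4426 0.0711 0.204 ] yaw_y 91.01 F [ 0.2 -0.3 -3. ] w 0.0233
twist 0.01 q6 -1.68 then tx,ty,tz 0.5 2.9 4.0 dist 5.0
```

View pics/s4.png

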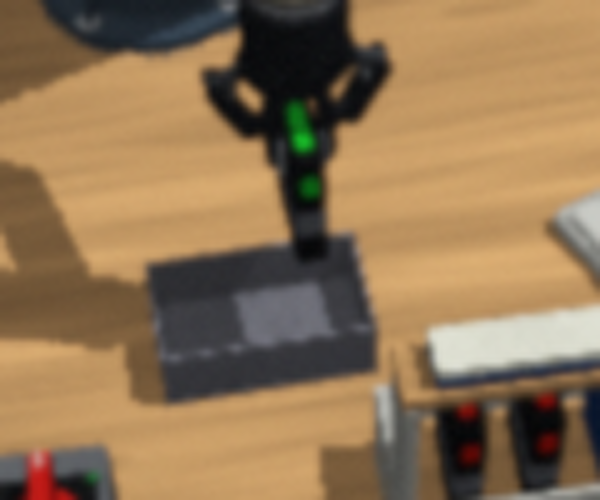

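```bash
python3 -m pendant '[{"tx":-1.4,"ty":3,"tz":8,"twist":0,"grip":220},{"tx":0,"ty":0,"tz":14,"twist":0,"grip":220},{"tx":0,"ty":0,"tz":16,"twist":0,"grip":220},{"tx":0,"ty":0,"tz":16,"twist":0,"grip":220},{"tx":0,"ty":0,"tz":16,"twist":0,"grip":220},{"tx":0,"ty":0,"tz":16,"twist":0,"grip":220},{"tx":0,"ty":0,"tz":14,"twist":0,"grip":220},{"tx":0,"ty":0,"tz":10,"twist":0,"grip":220},{"tx":0,"ty":0,"tz":6,"twist":0,"grip":220},{"tx":0,"ty":0,"tz":4,"twist":0,"grip":220},{"tx":0,"ty":0,"tz":0,"twist":0,"grip":220},{"tx":0,"ty":0,"tz":0,"twist":0,"grip":220}]'; python3 -c "
from h import *
tcp()"
```

```text
time: 12.77
eef_pos: [0.4443, 0.0745, 0.0844]
tool_rot: [[-1.0, -0.017, 0.0], [-0.017, 1.0, -0.0], [-0.0, -0.0, -1.0]]
force: [0.2, 0.3, -3.6]
grip_width: 0.023
t 12.77 tcp [0.4443 0.0745 0.0844] yaw_y 90.97 F [ 0.2  0.3 -3.6] w 0.023
```

```bash
python3 -m pendant '[{"tx":0,"ty":0,"tz":3,"twist":0,"grip":220},{"tx":0,"ty":0,"tz":3,"twist":0,"grip":220},{"tx":0,"ty":0,"tz":2,"twist":0,"grip":220},{"tx":0,"ty":0,"tz":1,"twist":0,"grip":220},{"tx":0,"ty":0,"tz":1,"twist":0,"grip":220},{"tx":0,"ty":0,"tz":0.5,"twist":0,"grip":220},{"tx":0,"ty":0,"tz":0,"twist":0,"grip":220},{"tx":0,"ty":0,"tz":0,"twist":0,"grip":220}]'; python3 -c "
from h import *
tcp()"
```

```text
time: 13.43
eef_pos: [0.4439, 0.0748, 0.0738]
tool_rot: [[-1.0, -0.018, 0.0], [-0.018, 1.0, -0.0], [-0.0, -0.0, -1.0]]
force: [0.1, 0.7, -4.7]
grip_width: 0.0234
t 13.43 tcp [0.4439 0.0748 0.0738] yaw_y 91.01 F [ 0.1  0.7 -4.7] w 0.0234
```

Not touching yet (force still equals the weight); down in small steps.

```bash
python3 -m pendant '[{"tx":0,"ty":0,"tz":0.8,"twist":0,"grip":220},{"tx":0,"ty":0,"tz":0.8,"twist":0,"grip":220},{"tx":0,"ty":0,"tz":0,"twist":0,"grip":220}]'; python3 -m pendant '[{"tx":0,"ty":0,"tz":0.7,"twist":0,"grip":220},{"tx":0,"ty":0,"tz":0,"twist":0,"grip":220}]'
```

```text
time: 13.68
eef_pos: [0.444, 0.0748, 0.0733]
tool_rot: [[-1.0, -0.018, 0.001], [-0.018, 1.0, -0.0], [-0.001, -0.0, -1.0]]
force: [-2.4, 1.0, 6.5]
grip_width: 0.0235
time: 13.85
eef_pos: [0.444, 0.0748, 0.0733]
tool_rot: [[-1.0, -0.018, 0.001], [-0.018, 1.0, -0.0], [-0.001, -0.0, -1.0]]
force: [-2.7, 0.6, 14.8]
grip_width: 0.0233
```

```bash
python3 -m pendant '[{"tx":0,"ty":0,"tz":-0.7,"twist":0,"grip":220},{"tx":0,"ty":0,"tz":0,"twist":0,"grip":190},{"tx":0,"ty":0,"tz":0,"twist":0,"grip":150},{"tx":0,"ty":0,"tz":0,"twist":0,"grip":115},{"tx":0,"ty":0,"tz":0,"twist":0,"grip":115},{"tx":0,"ty":0,"tz":0,"twist":0,"grip":115},{"tx":0,"ty":0,"tz":-8,"twist":0,"grip":115},{"tx":0,"ty":0,"tz":-15,"twist":0,"grip":115},{"tx":0,"ty":0,"tz":-20,"twist":0,"grip":115},{"tx":0,"ty":0,"tz":-20,"twist":0,"grip":115},{"tx":0,"ty":0,"tz":-20,"twist":0,"grip":115},{"tx":0,"ty":0,"tz":-15,"twist":0,"grip":115},{"tx":0,"ty":0,"tz":0,"twist":0,"grip":115},{"tx":0,"ty":0,"tz":0,"twist":0,"grip":115}]'; python3 -c "
from h import *
plan(.6155,-.344,.17,85.3)"
```

```text
time: 15.02
eef_pos: [0.4444, 0.0748, 0.171]
tool_rot: [[-1.0, -0.018, 0.002], [-0.018, 1.0, -0.0], [-0.002, -0.0, -1.0]]
force: [0.0, -0.5, -1.2]
grip_width: 0.0467
t 15.02 tcp [0.4444 0.0748 0.171 ] yaw_y 91.01 F [ 0.  -0.5 -1.2] w 0.0467
twist 5.71 q6 -1.67 then tx,ty,tz -204.9 -403.3 1.0 dist 452.0
```

```bash
python3 -m pendant '[{"tx":0,"ty":-6,"tz":0,"twist":2.8,"grip":115},{"tx":-6,"ty":-15,"tz":0,"twist":2.9,"grip":115},{"tx":-12,"ty":-24,"tz":0,"twist":0,"grip":115},{"tx":-14,"ty":-28,"tz":0,"twist":0,"grip":115},{"tx":-14,"ty":-28,"tz":0,"twist":0,"grip":115},{"tx":-14,"ty":-28,"tz":0,"twist":0,"grip":115},{"tx":-14,"ty":-28,"tz":0,"twist":0,"grip":115},{"tx":-14,"ty":-28,"tz":0,"twist":0,"grip":115},{"tx":-14,"ty":-28,"tz":0,"twist":0,"grip":115},{"tx":-14,"ty":-28,"tz":0,"twist":0,"grip":115},{"tx":-14,"ty":-28,"tz":0,"twist":0,"grip":115},{"tx":-14,"ty":-28,"tz":0,"twist":0,"grip":115},{"tx":-14,"ty":-28,"tz":0,"twist":0,"grip":115},{"tx":-14,"ty":-28,"tz":0,"twist":0,"grip":115},{"tx":-14,"ty":-24,"tz":0,"twist":0,"grip":115},{"tx":-12,"ty":-18,"tz":0,"twist":0,"grip":115},{"tx":-7,"ty":-8,"tz":0,"twist":0,"grip":115},{"tx":0,"ty":0,"tz":0,"twist":0,"grip":115},{"tx":0,"ty":0,"tz":0,"twist":0,"grip":115},{"tx":0,"ty":0,"tz":0,"twist":0,"grip":115}]'; python3 -c "
from h import *
plan(.6155,-.344,.0814,85.3)"
```

```text
time: 16.68
eef_pos: [0.6155, -0.3419, 0.1687]
tool_rot: [[-0.997, 0.082, -0.003], [0.081, 0.997, 0.003], [0.003, 0.002, -1.0]]
force: [-0.1, -0.8, -0.6]
grip_width: 0.0469
t 16.68 tcp [ 0.6155 -0.3419  0.1687] yaw_y 85.33 F [-0.1 -0.8 -0.6] w 0.0469
twist 0.03 q6 -2.15 then tx,ty,tz -0.2 -2.1 87.3 dist 87.0
```

```bash
python3 -m pendant '[{"tx":-0.2,"ty":-2,"tz":8,"twist":0,"grip":115},{"tx":0,"ty":0,"tz":14,"twist":0,"grip":115},{"tx":0,"ty":0,"tz":16,"twist":0,"grip":115},{"tx":0,"ty":0,"tz":16,"twist":0,"grip":115},{"tx":0,"ty":0,"tz":16,"twist":0,"grip":115},{"tx":0,"ty":0,"tz":12,"twist":0,"grip":115},{"tx":0,"ty":0,"tz":5,"twist":0,"grip":115},{"tx":0,"ty":0,"tz":0,"twist":0,"grip":115},{"tx":0,"ty":0,"tz":0,"twist":0,"grip":220},{"tx":0,"ty":0,"tz":0,"twist":0,"grip":220},{"tx":0,"ty":0,"tz":0,"twist":0,"grip":220},{"tx":0,"ty":0,"tz":0,"twist":0,"grip":220},{"tx":0,"ty":0,"tz":0,"twist":0,"grip":220},{"tx":0,"ty":0,"tz":0,"twist":0,"grip":220}]'; python3 -c "
from h import *
tcp()"
```

```text
time: 17.85
eef_pos: [0.6174, -0.3458, 0.0844]
tool_rot: [[-0.997, 0.082, 0.002], [0.082, 0.997, -0.001], [-0.002, -0.001, -1.0]]
force: [1.1, 1.0, 2.7]
grip_width: 0.0233
t 17.85 tcp [ 0.6174 -0.3458  0.0844] yaw_y 85.3 F [1.1 1.  2.7] w 0.0233
```

```bash
python3 -m pendant '[{"tx":0,"ty":0,"tz":-6,"twist":0,"grip":220},{"tx":0,"ty":0,"tz":-12,"twist":0,"grip":220},{"tx":0,"ty":0,"tz":-15,"twist":0,"grip":220},{"tx":0,"ty":0,"tz":-15,"twist":0,"grip":220},{"tx":0,"ty":0,"tz":-15,"twist":0,"grip":220},{"tx":0,"ty":0,"tz":-15,"twist":0,"grip":220},{"tx":0,"ty":0,"tz":-15,"twist":0,"grip":220},{"tx":0,"ty":0,"tz":-15,"twist":0,"grip":220},{"tx":0,"ty":0,"tz":-12,"twist":0,"grip":220},{"tx":0,"ty":0,"tz":0,"twist":0,"grip":220},{"tx":0,"ty":0,"tz":0,"twist":0,"grip":220}]'; python3 - <<'E'
from h import *
plan(.444,-.006,.204,91)
im=get_image('scene'); cv2.imwrite('pics/s5.png',cv2.resize(im[120:270,130:310],None,fx=4,fy=4,interpolation=cv2.INTER_CUBIC)[:,:,::-1])
E
```

```text
time: 18.77
eef_pos: [0.6167, -0.3456, 0.2039]
tool_rot: [[-0.997, 0.082, 0.001], [0.082, 0.997, -0.001], [-0.001, -0.001, -1.0]]
force: [-1.1, 0.6, -4.9]
grip_width: 0.0237
t 18.77 tcp [ 0.6167 -0.3456  0.2039] yaw_y 85.3 F [-1.1  0.6 -4.9] w 0.0237
twist -5.7 q6 -2.16 then tx,ty,tz 166.7 342.5 -0.1 dist 381.0
```

View pics/s5.png

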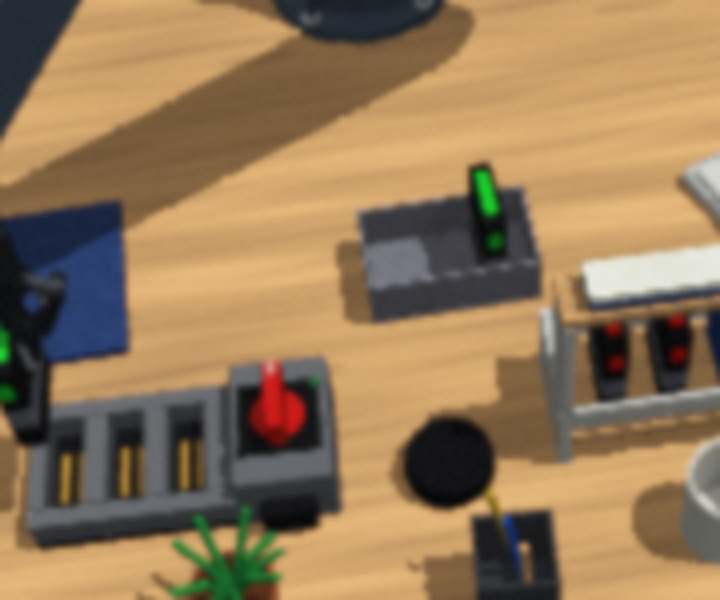

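The first pack stands upright in the tray at crop (487,212). The tray has not moved and all three bays are empty. I carry the second pack over.

```bash
python3 -m pendant '[{"tx":0,"ty":0,"tz":0,"twist":-2.8,"grip":220},{"tx":8,"ty":5,"tz":-2,"twist":-2.9,"grip":220},{"tx":16,"ty":10,"tz":-2,"twist":0,"grip":220},{"tx":20,"ty":15,"tz":0,"twist":0,"grip":220},{"tx":20,"ty":20,"tz":0,"twist":0,"grip":220},{"tx":20,"ty":24,"tz":0,"twist":0,"grip":220},{"tx":20,"ty":26,"tz":0,"twist":0,"grip":220},{"tx":18,"ty":26,"tz":0,"twist":0,"grip":220},{"tx":16,"ty":26,"tz":0,"twist":0,"grip":220},{"tx":12,"ty":26,"tz":0,"twist":0,"grip":220},{"tx":8,"ty":26,"tz":0,"twist":0,"grip":220},{"tx":5,"ty":26,"tz":0,"twist":0,"grip":220},{"tx":3,"ty":26,"tz":0,"twist":0,"grip":220},{"tx":1,"ty":26,"tz":0,"twist":0,"grip":220},{"tx":0,"ty":24,"tz":0,"twist":0,"grip":220},{"tx":0,"ty":20,"tz":0,"twist":0,"grip":220},{"tx":0,"ty":12,"tz":0,"twist":0,"grip":220},{"tx":0,"ty":4,"tz":0,"twist":0,"grip":220},{"tx":0,"ty":0,"tz":0,"twist":0,"grip":220},{"tx":0,"ty":0,"tz":0,"twist":0,"grip":220}]'; python3 - <<'E'
from h import *
plan(.444,-.006,.0854,91)
im=get_image('scene');cv2.imwrite('pics/tmp.png',im[:,:,::-1])
# tray check: corners by wood/grey edges in scene
for P in([.392,.1165,.06],[.395,-.0505,.06],[.4928,-.0502,.06],[.4892,.1193,.06]): print(w2px('scene',P).round(1))
hsv=cv2.cvtColor(im,cv2.COLOR_RGB2HSV); s=((hsv[...,1]<90)&(hsv[...,2]<150))[160:210,205:275].astype(np.uint8)
c=max(cv2.findContours(s,cv2.RETR_EXTERNAL,cv2.CHAIN_APPROX_NONE)[0],key=cv2.contourArea); print((cv2.approxPolyDP(c,2,True).reshape(-1,2)+[205,160]).tolist())
E
```

```text
time: 20.48
eef_pos: [0.4439, -0.0063, 0.2069]
tool_rot: [[-1.0, -0.018, -0.0], [-0.018, 1.0, -0.0], [0.0, -0.0, -1.0]]
force: [0.5, 0.1, -3.9]
grip_width: 0.024
t 20.48 tcp [ 0.4439 -0.0063  0.2069] yaw_y 91.03 F [ 0.5  0.1 -3.9] w 0.024
twist 0.03 q6 -1.85 then tx,ty,tz -0.1 0.3 121.5 dist 122.0
[[259.3 165.6]]
[[218.2 172.5]]
[[221.4 192. ]]
[[264.7 184.4]]
[[219, 174], [224, 200], [264, 193], [264, 181], [259, 166], [254, 167], [256, 172], [250, 175], [247, 169], [234, 170], [233, 165], [227, 162], [228, 170]]
```

```bash
python3 -m pendant '[{"tx":0,"ty":0,"tz":8,"twist":0,"grip":220},{"tx":0,"ty":0,"tz":14,"twist":0,"grip":220},{"tx":0,"ty":0,"tz":16,"twist":0,"grip":220},{"tx":0,"ty":0,"tz":16,"twist":0,"grip":220},{"tx":0,"ty":0,"tz":16,"twist":0,"grip":220},{"tx":0,"ty":0,"tz":16,"twist":0,"grip":220},{"tx":0,"ty":0,"tz":14,"twist":0,"grip":220},{"tx":0,"ty":0,"tz":10,"twist":0,"grip":220},{"tx":0,"ty":0,"tz":8,"twist":0,"grip":220},{"tx":0,"ty":0,"tz":4,"twist":0,"grip":220},{"tx":0,"ty":0,"tz":2,"twist":0,"grip":220},{"tx":0,"ty":0,"tz":2,"twist":0,"grip":220},{"tx":0,"ty":0,"tz":1,"twist":0,"grip":220},{"tx":0,"ty":0,"tz":0,"twist":0,"grip":220},{"tx":0,"ty":0,"tz":0,"twist":0,"grip":220}]'; python3 -c "
from h import *
tcp()"
```

```text
time: 21.78
eef_pos: [0.4442, -0.006, 0.0806]
tool_rot: [[-1.0, -0.018, 0.001], [-0.018, 1.0, -0.0], [-0.001, -0.0, -1.0]]
force: [-0.1, -0.3, -4.6]
grip_width: 0.0233
t 21.78 tcp [ 0.4442 -0.006   0.0806] yaw_y 91.01 F [-0.1 -0.3 -4.6] w 0.0233
```

```bash
python3 -m pendant '[{"tx":0,"ty":0,"tz":1.5,"twist":0,"grip":220},{"tx":0,"ty":0,"tz":1.5,"twist":0,"grip":220},{"tx":0,"ty":0,"tz":0.5,"twist":0,"grip":220},{"tx":0,"ty":0,"tz":0,"twist":0,"grip":220}]'; python3 -m pendant '[{"tx":0,"ty":0,"tz":0.8,"twist":0,"grip":220},{"tx":0,"ty":0,"tz":0,"twist":0,"grip":220}]';  python3 -m pendant '[{"tx":0,"ty":0,"tz":0.6,"twist":0,"grip":220},{"tx":0,"ty":0,"tz":0,"twist":0,"grip":220}]'
```

```text
time: 22.12
eef_pos: [0.4439, -0.0059, 0.0766]
tool_rot: [[-1.0, -0.018, -0.0], [-0.018, 1.0, 0.0], [0.0, 0.0, -1.0]]
force: [0.0, -1.2, -4.0]
grip_width: 0.0232
time: 22.28
eef_pos: [0.4439, -0.0059, 0.0763]
tool_rot: [[-1.0, -0.018, 0.0], [-0.018, 1.0, -0.0], [-0.0, -0.0, -1.0]]
force: [-1.3, 0.2, 1.9]
grip_width: 0.0233
time: 22.45
eef_pos: [0.4439, -0.0059, 0.0763]
tool_rot: [[-1.0, -0.018, 0.001], [-0.018, 1.0, -0.0], [-0.001, -0.0, -1.0]]
force: [-2.3, -0.8, 8.2]
grip_width: 0.0235
```

```bash
python3 -m pendant '[{"tx":0,"ty":0,"tz":-0.7,"twist":0,"grip":220},{"tx":0,"ty":0,"tz":0,"twist":0,"grip":190},{"tx":0,"ty":0,"tz":0,"twist":0,"grip":150},{"tx":0,"ty":0,"tz":0,"twist":0,"grip":115},{"tx":0,"ty":0,"tz":0,"twist":0,"grip":115},{"tx":0,"ty":0,"tz":0,"twist":0,"grip":115},{"tx":0,"ty":0,"tz":-8,"twist":0,"grip":115},{"tx":0,"ty":0,"tz":-15,"twist":0,"grip":115},{"tx":0,"ty":0,"tz":-20,"twist":0,"grip":115},{"tx":0,"ty":0,"tz":-20,"twist":0,"grip":115},{"tx":0,"ty":0,"tz":-20,"twist":0,"grip":115},{"tx":0,"ty":0,"tz":-20,"twist":0,"grip":115},{"tx":0,"ty":0,"tz":-20,"twist":0,"grip":115},{"tx":0,"ty":0,"tz":-10,"twist":0,"grip":115},{"tx":0,"ty":0,"tz":0,"twist":0,"grip":115},{"tx":0,"ty":0,"tz":0,"twist":0,"grip":115}]'; python3 - <<'E'
from h import *
plan(.588,.1532,.2,88)
im=get_image('top')
cv2.imwrite('pics/tmp.png',im[:,:,::-1])
a=cv2.resize(im[140:215,135:245],(700,477),interpolation=cv2.INTER_CUBIC)
cv2.imwrite('pics/s6.png',a[:,:,::-1])
E
```

```text
time: 23.78
eef_pos: [0.444, -0.006, 0.2097]
tool_rot: [[-1.0, -0.018, 0.002], [-0.018, 1.0, -0.0], [-0.002, -0.0, -1.0]]
force: [0.1, -0.0, -0.4]
grip_width: 0.0473
t 23.78 tcp [ 0.444  -0.006   0.2097] yaw_y 91.0 F [ 0.1 -0.  -0.4] w 0.0473
twist 3.0 q6 -1.85 then tx,ty,tz -138.3 164.1 9.7 dist 215.0
```

View pics/s6.png

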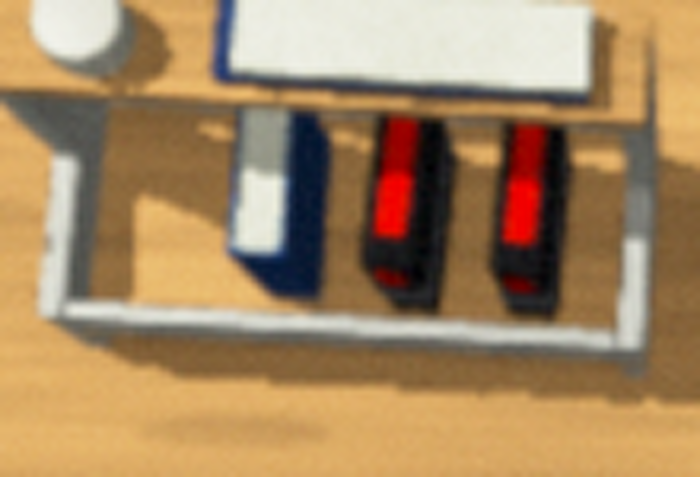

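The crop shows flats at (405,200) and (525,200); the book at (262,200) stays. The front top edge of the right flat is at y≈270, which puts its front at x ≈ 0.589. The board edge is at x ≈ 0.638, so I grip the pack's front part.

```bash
python3 -m pendant '[{"tx":-5,"ty":8,"tz":0,"twist":1.5,"grip":115},{"tx":-10,"ty":16,"tz":0,"twist":1.5,"grip":115},{"tx":-14,"ty":24,"tz":0,"twist":0,"grip":115},{"tx":-16,"ty":26,"tz":0,"twist":0,"grip":115},{"tx":-18,"ty":26,"tz":0,"twist":0,"grip":115},{"tx":-18,"ty":24,"tz":0,"twist":0,"grip":115},{"tx":-18,"ty":20,"tz":0,"twist":0,"grip":115},{"tx":-16,"ty":12,"tz":0,"twist":0,"grip":115},{"tx":-14,"ty":6,"tz":0,"twist":0,"grip":115},{"tx":-8,"ty":2,"tz":0,"twist":0,"grip":115},{"tx":0,"ty":0,"tz":0,"twist":0,"grip":115},{"tx":0,"ty":0,"tz":0,"twist":0,"grip":115},{"tx":0,"ty":0,"tz":0,"twist":0,"grip":115}]'; python3 - <<'E'
from h import *
plan(.592,.1525,.118,88)
E
```

```text
time: 24.92
eef_pos: [0.5843, 0.153, 0.2082]
tool_rot: [[-0.999, 0.035, -0.003], [0.035, 0.999, -0.0], [0.003, -0.0, -1.0]]
force: [-0.0, 0.1, -0.6]
grip_width: 0.0469
t 24.92 tcp [0.5843 0.153  0.2082] yaw_y 87.97 F [-0.   0.1 -0.6] w 0.0469
twist -0.03 q6 -1.46 then tx,ty,tz -7.7 -0.3 90.2 dist 91.0
```

```bash
python3 -m pendant '[{"tx":-3,"ty":-0.3,"tz":6,"twist":0,"grip":115},{"tx":-3,"ty":0,"tz":10,"twist":0,"grip":115},{"tx":0,"ty":0,"tz":12,"twist":0,"grip":115},{"tx":0,"ty":0,"tz":12,"twist":0,"grip":115},{"tx":0,"ty":0,"tz":12,"twist":0,"grip":115},{"tx":0,"ty":0,"tz":12,"twist":0,"grip":115},{"tx":0,"ty":0,"tz":12,"twist":0,"grip":115},{"tx":0,"ty":0,"tz":8,"twist":0,"grip":115},{"tx":0,"ty":0,"tz":4,"twist":0,"grip":115},{"tx":0,"ty":0,"tz":0,"twist":0,"grip":115},{"tx":0,"ty":0,"tz":0,"twist":0,"grip":115}]'; python3 - <<'E'
from h import *
plan(.592,.1525,.118,88)
E
```

```text
time: 25.83
eef_pos: [0.5919, 0.1532, 0.121]
tool_rot: [[-0.999, 0.035, 0.0], [0.035, 0.999, -0.0], [-0.0, -0.0, -1.0]]
force: [0.6, -0.3, 0.0]
grip_width: 0.0471
t 25.83 tcp [0.5919 0.1532 0.121 ] yaw_y 88.0 F [ 0.6 -0.3  0. ] w 0.0471
twist 0.0 q6 -1.47 then tx,ty,tz -0.2 -0.7 3.0 dist 3.0
```

Close (100 N, because of the off-centre hold) and lift 6 mm to test.

```bash
python3 -m pendant '[{"tx":0,"ty":0,"tz":2,"twist":0,"grip":115},{"tx":0,"ty":0,"tz":0,"twist":0,"grip":220},{"tx":0,"ty":0,"tz":0,"twist":0,"grip":220},{"tx":0,"ty":0,"tz":0,"twist":0,"grip":220},{"tx":0,"ty":0,"tz":0,"twist":0,"grip":220},{"tx":0,"ty":0,"tz":0,"twist":0,"grip":220},{"tx":0,"ty":0,"tz":0,"twist":0,"grip":220},{"tx":0,"ty":0,"tz":-3,"twist":0,"grip":220},{"tx":0,"ty":0,"tz":-3,"twist":0,"grip":220},{"tx":0,"ty":0,"tz":0,"twist":0,"grip":220}]' 100; python3 - <<'E'
from h import *
tcp();print(observe()['torque'])
E
```

```text
time: 26.67
eef_pos: [0.5914, 0.153, 0.1248]
tool_rot: [[-0.999, 0.035, -0.001], [0.035, 0.999, -0.0], [0.001, -0.0, -1.0]]
force: [-0.2, -1.0, -3.0]
grip_width: 0.0228
t 26.67 tcp [0.5914 0.153  0.1248] yaw_y 88.01 F [-0.2 -1.  -3. ] w 0.0228
[ 0.0093163   0.07146594 -0.00466983]
```

```bash
python3 -m pendant '[{"tx":0,"ty":0,"tz":-6,"twist":0,"grip":220},{"tx":0,"ty":0,"tz":-8,"twist":0,"grip":220},{"tx":0,"ty":0,"tz":-8,"twist":0,"grip":220},{"tx":0,"ty":0,"tz":-8,"twist":0,"grip":220},{"tx":0,"ty":0,"tz":-8,"twist":0,"grip":220},{"tx":0,"ty":0,"tz":-5,"twist":0,"grip":220},{"tx":0,"ty":0,"tz":0,"twist":0,"grip":220},{"tx":0,"ty":0,"tz":0,"twist":0,"grip":220}]'; python3 - <<'E'
from h import *
tcp();print(observe()['torque'])
i=get_image('scene');cv2.imwrite('pics/s7.png',cv2.resize(i[150:240,245:365],None,fx=5,fy=5,interpolation=cv2.INTER_CUBIC)[:,:,::-1])
E
```

```text
time: 27.33
eef_pos: [0.5919, 0.1532, 0.1686]
tool_rot: [[-0.999, 0.035, 0.001], [0.035, 0.999, 0.0], [-0.001, 0.0, -1.0]]
force: [-0.7, 0.2, -2.9]
grip_width: 0.0229
t 27.33 tcp [0.5919 0.1532 0.1686] yaw_y 88.0 F [-0.7  0.2 -2.9] w 0.0229
[0.04409582 0.06705101 0.01060516]
```

View pics/s7.png

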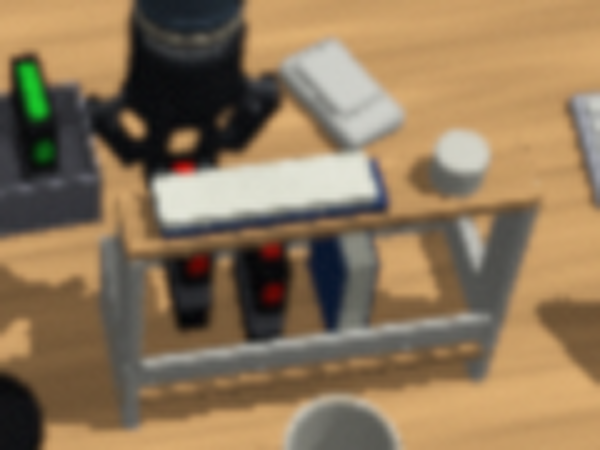

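The pack is up about 50 mm, with its lower edge at (190,325) above the neighbour's. I draw it forward over the rail, then raise it.

```bash
python3 -m pendant '[{"tx":5,"ty":0,"tz":0,"twist":0,"grip":220},{"tx":9,"ty":0,"tz":0,"twist":0,"grip":220},{"tx":12,"ty":0,"tz":0,"twist":0,"grip":220},{"tx":12,"ty":0,"tz":0,"twist":0,"grip":220},{"tx":12,"ty":0,"tz":0,"twist":0,"grip":220},{"tx":12,"ty":0,"tz":0,"twist":0,"grip":220},{"tx":12,"ty":0,"tz":0,"twist":0,"grip":220},{"tx":12,"ty":0,"tz":0,"twist":0,"grip":220},{"tx":12,"ty":0,"tz":0,"twist":0,"grip":220},{"tx":12,"ty":0,"tz":0,"twist":0,"grip":220},{"tx":12,"ty":0,"tz":0,"twist":0,"grip":220},{"tx":9,"ty":0,"tz":-6,"twist":0,"grip":220},{"tx":4,"ty":0,"tz":-12,"twist":0,"grip":220},{"tx":0,"ty":0,"tz":-14,"twist":0,"grip":220},{"tx":0,"ty":0,"tz":-10,"twist":0,"grip":220},{"tx":0,"ty":0,"tz":0,"twist":0,"grip":220},{"tx":0,"ty":0,"tz":0,"twist":0,"grip":220}]'; python3 - <<'E'
from h import *
tcp();print(observe()['torque'])
im=get_image('top')
a=cv2.resize(im[140:225,295:405],None,fx=7,fy=7,interpolation=cv2.INTER_CUBIC)
cv2.imwrite('pics/s8.png',a[:,:,::-1])
hsv=cv2.cvtColor(im,cv2.COLOR_RGB2HSV)
# gold contacts
g=(hsv[...,0]>12)&(hsv[...,0]<30)&(hsv[...,1]>110)&(hsv[...,2]>60); m=np.zeros_like(g); m[165:200,335:395]=1
blobs('top',im,g&m,.012)
E
```

```text
time: 28.8
eef_pos: [0.4567, 0.158, 0.2106]
tool_rot: [[-0.999, 0.035, 0.001], [0.035, 0.999, 0.0], [-0.001, 0.0, -1.0]]
force: [0.1, 0.0, -2.8]
grip_width: 0.0227
t 28.8 tcp [0.4567 0.158  0.2106] yaw_y 88.01 F [ 0.1  0.  -2.8] w 0.0227
[0.02477617 0.06928753 0.00639964]
top [392.9 181.6] area 110 bbox [391 165   4  35] w [ 0.6343 -0.3958  0.012 ] rect [array([392.5, 182. ]), array([34.,  3.]), np.float64(90.0)]
top [341.4 181.8] area 26 bbox [341 175   2  16] w [ 0.6296 -0.231   0.012 ] rect [array([341.5, 182.5]), array([15.,  1.]), np.float64(90.0)]
top [345.2 182.8] area 55 bbox [344 175   4  17] w [ 0.6267 -0.2431  0.012 ] rect [array([345.5, 183. ]), array([16.,  3.]), np.float64(90.0)]
top [362.2 184.1] area 52 bbox [361 177   4  16] w [ 0.6237 -0.297   0.012 ] rect [array([362.5, 184.5]), array([15.,  3.]), np.float64(90.0)]
top [358.7 182.2] area 12 bbox [358 178   2   8] w [ 0.6298 -0.2861  0.012 ] rect [array([358.5, 181.5]), array([7., 1.]), np.float64(90.0)]
top [376.  182.5] area 8 bbox [376 179   1   8] w [ 0.63   -0.3415  0.012 ] rect [array([376. , 182.5]), array([7., 0.]), np.float64(-90.0)]
top [379.  185.8] area 50 bbox [378 178   3  17] w [ 0.6195 -0.3507  0.012 ] rect [array([379., 186.]), array([16.,  2.]), np.float64(90.0)]
```

View pics/s8.png

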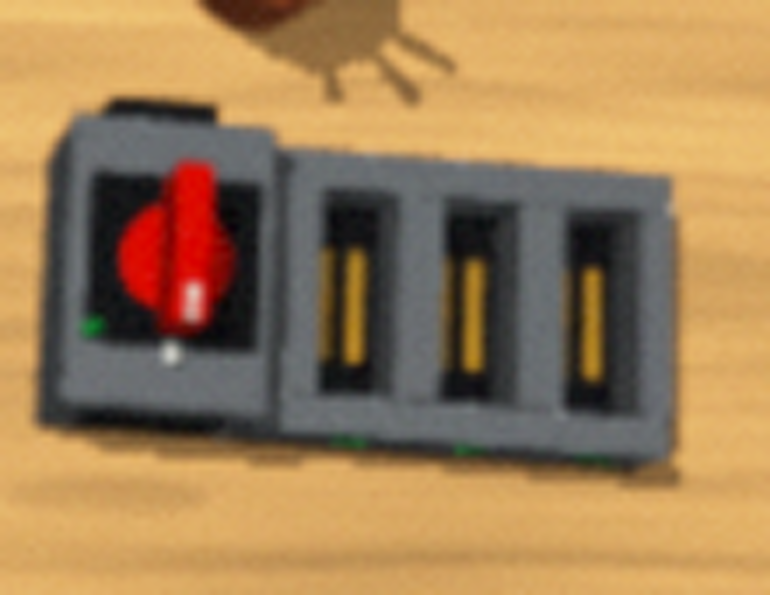

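```bash
python3 - <<'E'
from h import *
P=[px2w('top',u/7+295-.4,v/7+140-.4,.045) for u,v in((360,291),(481.5,301),(604.5,310))]
for p in P: print(p.round(4))
a=np.radians(-4.7);yx=np.array([-np.sin(a),np.cos(a)])
m=np.mean(P,0)[:2]
for k in(1,0,-1): print('bay fit',(m+k*.054*yx).round(4))
sw=np.array([.632,-.149]); 
for d in(83,137,191): print('from switch',(sw-yx*d/1000).round(4))
E
```

```text
[ 0.6252 -0.2366  0.045 ]
[ 0.622  -0.2902  0.045 ]
[ 0.6192 -0.3446  0.045 ]
bay fit [ 0.6265 -0.2366]
bay fit [ 0.6221 -0.2905]
bay fit [ 0.6177 -0.3443]
from switch [ 0.6252 -0.2317]
from switch [ 0.6208 -0.2855]
from switch [ 0.6163 -0.3394]
```

The crop shows the three bays clear, the bar at (190,240) off, and the bay openings centred at (360,291), (481,301) and (604,310). These agree with a 54 mm spacing and a yaw of −4.7°. I carry the flat to the far bay.

```bash
python3 - <<'E'
from h import *
plan(.5826,-.3414,.225,85.3)
E
```

```text
t 28.85 tcp [0.4563 0.1579 0.21  ] yaw_y 88.0 F [-0.3  0.3 -3.7] w 0.0226
twist 2.7 q6 -1.43 then tx,ty,tz -166.8 -487.2 -15.0 dist 515.0
```

```bash
python3 -m pendant '[{"tx":0,"ty":-6,"tz":-6,"twist":0,"grip":220},{"tx":0,"ty":-14,"tz":-6,"twist":0,"grip":220},{"tx":0,"ty":-22,"tz":-3,"twist":0,"grip":220},{"tx":-2,"ty":-27,"tz":0,"twist":0,"grip":220},{"tx":-4,"ty":-29,"tz":0,"twist":0.9,"grip":220},{"tx":-6,"ty":-29,"tz":0,"twist":0.9,"grip":220},{"tx":-8,"ty":-29,"tz":0,"twist":0.9,"grip":220},{"tx":-10,"ty":-29,"tz":0,"twist":0,"grip":220},{"tx":-12,"ty":-29,"tz":0,"twist":0,"grip":220},{"tx":-12,"ty":-29,"tz":0,"twist":0,"grip":220},{"tx":-12,"ty":-29,"tz":0,"twist":0,"grip":220},{"tx":-12,"ty":-29,"tz":0,"twist":0,"grip":220},{"tx":-12,"ty":-29,"tz":0,"twist":0,"grip":220},{"tx":-12,"ty":-29,"tz":0,"twist":0,"grip":220},{"tx":-12,"ty":-29,"tz":0,"twist":0,"grip":220},{"tx":-12,"ty":-29,"tz":0,"twist":0,"grip":220},{"tx":-12,"ty":-29,"tz":0,"twist":0,"grip":220},{"tx":-12,"ty":-24,"tz":0,"twist":0,"grip":220},{"tx":-10,"ty":-14,"tz":0,"twist":0,"grip":220},{"tx":-6,"ty":-6,"tz":0,"twist":0,"grip":220}]'; python3 -m pendant '[{"tx":0,"ty":0,"tz":0,"twist":0,"grip":220},{"tx":0,"ty":0,"tz":0,"twist":0,"grip":220}]' >/dev/null; python3 - <<'E'
from h import *
plan(.5826,-.3414,.225,85.3)
E
```

```text
time: 30.52
eef_pos: [0.5879, -0.3472, 0.2238]
tool_rot: [[-0.996, 0.084, -0.001], [0.084, 0.996, -0.001], [0.001, -0.001, -1.0]]
force: [-0.5, -0.5, -2.8]
grip_width: 0.0227
t 30.68 tcp [ 0.5872 -0.343   0.224 ] yaw_y 85.3 F [ 1.1  0.3 -3.1] w 0.0226
twist 0.0 q6 -2.18 then tx,ty,tz 4.8 1.2 -1.0 dist 5.0
```

```bash
python3 -m pendant '[{"tx":5,"ty":1.2,"tz":6,"twist":0,"grip":220},{"tx":0,"ty":0,"tz":12,"twist":0,"grip":220},{"tx":0,"ty":0,"tz":16,"twist":0,"grip":220},{"tx":0,"ty":0,"tz":16,"twist":0,"grip":220},{"tx":0,"ty":0,"tz":16,"twist":0,"grip":220},{"tx":0,"ty":0,"tz":16,"twist":0,"grip":220},{"tx":0,"ty":0,"tz":10,"twist":0,"grip":220},{"tx":0,"ty":0,"tz":6,"twist":0,"grip":220},{"tx":0,"ty":0,"tz":0,"twist":0,"grip":220},{"tx":0,"ty":0,"tz":0,"twist":0,"grip":220},{"tx":0,"ty":0,"tz":0,"twist":0,"grip":220}]'; python3 - <<'E'
from h import *
plan(.5826,-.3414,.08,85.3)
i=get_image('scene');cv2.imwrite('pics/s9.png',cv2.resize(i[185:265,120:220],None,fx=7,fy=7,interpolation=cv2.INTER_CUBIC)[:,:,::-1])
E
```

```text
time: 31.6
eef_pos: [0.5838, -0.3425, 0.128]
tool_rot: [[-0.997, 0.082, 0.002], [0.082, 0.997, -0.001], [-0.002, -0.001, -1.0]]
force: [-0.5, 0.5, -2.9]
grip_width: 0.0227
t 31.6 tcp [ 0.5838 -0.3425  0.128 ] yaw_y 85.31 F [-0.5  0.5 -2.9] w 0.0227
twist 0.01 q6 -2.18 then tx,ty,tz 1.3 1.0 48.0 dist 48.0
```

View pics/s9.png

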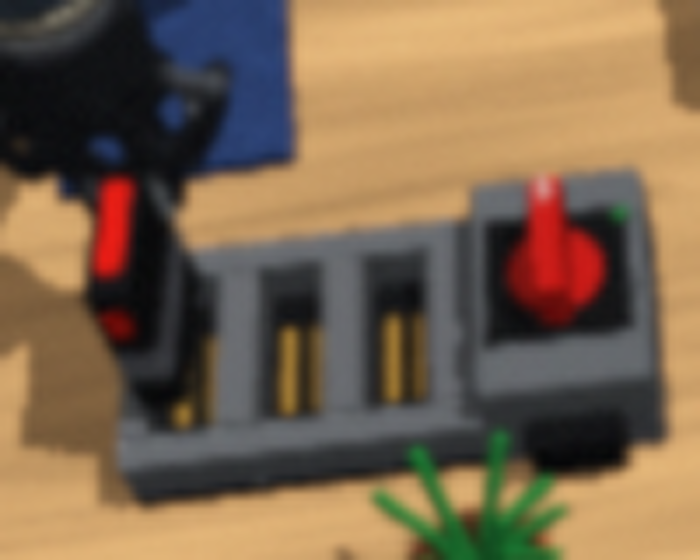

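```bash
python3 - <<'E'
from h import *
f=lambda u,v,z:px2w('scene',(u+.5)/7-.5+120,(v+.5)/7-.5+185,z).round(4)
print('pack rear bottom corners',f(183,398,.059),f(132,385,.059))
print('pack rear top',f(100,300,.169),f(135,310,.169))
print('rear rims of bays',f(293,415,.045),f(400,408,.045))
E
```

```text
pack rear bottom corners [ 0.6538 -0.3398  0.059 ] [ 0.6414 -0.365   0.059 ]
pack rear top [ 0.6603 -0.3512  0.169 ] [ 0.6689 -0.3351  0.169 ]
rear rims of bays [ 0.6659 -0.2883  0.045 ] [ 0.6722 -0.2347  0.045 ]
```

The pack hangs over the far bay, its rear-bottom edge at (160,392) inside the bay's rear rim. I go down in steps.

```bash
python3 -m pendant '[{"tx":0.5,"ty":1,"tz":3,"twist":0,"grip":220},{"tx":0,"ty":0,"tz":4,"twist":0,"grip":220},{"tx":0,"ty":0,"tz":4,"twist":0,"grip":220},{"tx":0,"ty":0,"tz":4,"twist":0,"grip":220},{"tx":0,"ty":0,"tz":4,"twist":0,"grip":220},{"tx":0,"ty":0,"tz":0,"twist":0,"grip":220}]'; python3 -m pendant '[{"tx":0,"ty":0,"tz":3,"twist":0,"grip":220},{"tx":0,"ty":0,"tz":3,"twist":0,"grip":220},{"tx":0,"ty":0,"tz":3,"twist":0,"grip":220},{"tx":0,"ty":0,"tz":3,"twist":0,"grip":220},{"tx":0,"ty":0,"tz":0,"twist":0,"grip":220}]'
```

```text
time: 32.15
eef_pos: [0.5821, -0.3407, 0.1066]
tool_rot: [[-0.997, 0.082, -0.002], [0.082, 0.997, 0.002], [0.002, 0.001, -1.0]]
force: [0.2, -0.1, -2.5]
grip_width: 0.0229
time: 32.57
eef_pos: [0.5824, -0.3408, 0.0951]
tool_rot: [[-0.997, 0.082, -0.001], [0.082, 0.997, 0.001], [0.001, 0.001, -1.0]]
force: [-0.6, -0.0, -2.8]
grip_width: 0.0228
```

In the bay (base ≈ 26 mm), no contact; on down.

```bash
python3 -m pendant '[{"tx":0,"ty":0,"tz":3,"twist":0,"grip":220},{"tx":0,"ty":0,"tz":3,"twist":0,"grip":220},{"tx":0,"ty":0,"tz":3,"twist":0,"grip":220},{"tx":0,"ty":0,"tz":1.5,"twist":0,"grip":220},{"tx":0,"ty":0,"tz":0,"twist":0,"grip":220},{"tx":0,"ty":0,"tz":0,"twist":0,"grip":220}]'; python3 -m pendant '[{"tx":0,"ty":0,"tz":1,"twist":0,"grip":220},{"tx":0,"ty":0,"tz":1,"twist":0,"grip":220},{"tx":0,"ty":0,"tz":0,"twist":0,"grip":220}]'; python3 -m pendant '[{"tx":0,"ty":0,"tz":1,"twist":0,"grip":220},{"tx":0,"ty":0,"tz":0,"twist":0,"grip":220}]'
```

```text
time: 33.07
eef_pos: [0.5828, -0.3412, 0.0853]
tool_rot: [[-0.997, 0.082, -0.0], [0.082, 0.997, 0.0], [0.0, 0.0, -1.0]]
force: [-0.3, 0.5, -2.7]
grip_width: 0.0227
time: 33.32
eef_pos: [0.5828, -0.3411, 0.0834]
tool_rot: [[-0.997, 0.082, -0.0], [0.082, 0.997, 0.0], [0.0, 0.0, -1.0]]
force: [0.2, -0.1, -2.8]
grip_width: 0.0226
time: 33.48
eef_pos: [0.5828, -0.3411, 0.0824]
tool_rot: [[-0.997, 0.082, -0.0], [0.082, 0.997, 0.0], [0.0, 0.0, -1.0]]
force: [-0.7, -0.2, -1.7]
grip_width: 0.0228
```

```bash
python3 -m pendant '[{"tx":0,"ty":0,"tz":0.8,"twist":0,"grip":220},{"tx":0,"ty":0,"tz":0.4,"twist":0,"grip":220},{"tx":0,"ty":0,"tz":0,"twist":0,"grip":220}]';python3 -m pendant '[{"tx":0,"ty":0,"tz":0.6,"twist":0,"grip":220},{"tx":0,"ty":0,"tz":0,"twist":0,"grip":220}]'; python3 -c "
from h import *
print(observe()['torque'])"
```

```text
time: 33.73
eef_pos: [0.5828, -0.3413, 0.0819]
tool_rot: [[-0.997, 0.082, 0.0], [0.082, 0.997, -0.0], [-0.0, -0.0, -1.0]]
force: [-1.2, 0.5, 0.6]
grip_width: 0.0228
time: 33.9
eef_pos: [0.5828, -0.3413, 0.0818]
tool_rot: [[-0.997, 0.082, 0.0], [0.082, 0.997, -0.0], [-0.0, -0.0, -1.0]]
force: [-2.4, 1.4, 5.1]
grip_width: 0.0229
[0.15092095 0.38118422 0.03784764]
```

```bash
python3 -m pendant '[{"tx":0,"ty":0,"tz":-0.6,"twist":0,"grip":220},{"tx":0,"ty":0,"tz":0,"twist":0,"grip":190},{"tx":0,"ty":0,"tz":0,"twist":0,"grip":150},{"tx":0,"ty":0,"tz":0,"twist":0,"grip":115},{"tx":0,"ty":0,"tz":0,"twist":0,"grip":115},{"tx":0,"ty":0,"tz":0,"twist":0,"grip":115},{"tx":0,"ty":0,"tz":-8,"twist":0,"grip":115},{"tx":0,"ty":0,"tz":-15,"twist":0,"grip":115},{"tx":0,"ty":0,"tz":-20,"twist":0,"grip":115},{"tx":0,"ty":0,"tz":-20,"twist":0,"grip":115},{"tx":0,"ty":0,"tz":-20,"twist":0,"grip":115},{"tx":0,"ty":0,"tz":-20,"twist":0,"grip":115},{"tx":4,"ty":0,"tz":-15,"twist":-2.7,"grip":115},{"tx":10,"ty":10,"tz":-8,"twist":0,"grip":115},{"tx":10,"ty":20,"tz":0,"twist":0,"grip":115},{"tx":10,"ty":30,"tz":0,"twist":0,"grip":115},{"tx":10,"ty":30,"tz":0,"twist":0,"grip":115},{"tx":8,"ty":30,"tz":0,"twist":0,"grip":115},{"tx":4,"ty":30,"tz":0,"twist":0,"grip":115},{"tx":0,"ty":30,"tz":0,"twist":0,"grip":115}]'; python3 - <<'E'
from h import *
plan(.555,.2085,.208,88)
E
```

```text
time: 35.57
eef_pos: [0.5321, -0.1578, 0.208]
tool_rot: [[-0.999, 0.036, 0.0], [0.036, 0.999, -0.0], [-0.0, 0.0, -1.0]]
force: [1.0, 0.1, 0.1]
grip_width: 0.0469
t 35.57 tcp [ 0.5321 -0.1578  0.208 ] yaw_y 87.95 F [1.  0.1 0.1] w 0.0469
twist -0.05 q6 -2.02 then tx,ty,tz -10.1 366.8 0.0 dist 367.0
```

```bash
python3 -m pendant '[{"tx":0,"ty":30,"tz":0,"twist":0,"grip":115},{"tx":0,"ty":30,"tz":0,"twist":0,"grip":115},{"tx":0,"ty":30,"tz":0,"twist":0,"grip":115},{"tx":0,"ty":30,"tz":0,"twist":0,"grip":115},{"tx":0,"ty":30,"tz":0,"twist":0,"grip":115},{"tx":0,"ty":30,"tz":0,"twist":0,"grip":115},{"tx":0,"ty":30,"tz":0,"twist":0,"grip":115},{"tx":0,"ty":30,"tz":0,"twist":0,"grip":115},{"tx":0,"ty":30,"tz":0,"twist":0,"grip":115},{"tx":0,"ty":28,"tz":0,"twist":0,"grip":115},{"tx":-2,"ty":24,"tz":0,"twist":0,"grip":115},{"tx":-8,"ty":16,"tz":0,"twist":0,"grip":115},{"tx":-10,"ty":8,"tz":0,"twist":0,"grip":115},{"tx":-10,"ty":3,"tz":0,"twist":0,"grip":115},{"tx":-10,"ty":0,"tz":0,"twist":0,"grip":115},{"tx":-6,"ty":0,"tz":0,"twist":0,"grip":115},{"tx":0,"ty":0,"tz":0,"twist":0,"grip":115},{"tx":0,"ty":0,"tz":0,"twist":0,"grip":115}]'; python3 - <<'E'
from h import *
plan(.5945,.2085,.121,88)
E
```

```text
time: 37.07
eef_pos: [0.5913, 0.1874, 0.2073]
tool_rot: [[-0.999, 0.036, -0.0], [0.036, 0.999, -0.0], [0.0, -0.0, -1.0]]
force: [-0.0, -0.5, -0.8]
grip_width: 0.0469
t 37.07 tcp [0.5913 0.1874 0.2073] yaw_y 87.95 F [-0.  -0.5 -0.8] w 0.0469
twist -0.05 q6 -1.41 then tx,ty,tz -2.5 21.2 86.3 dist 89.0
```

```bash
python3 -m pendant '[{"tx":-1,"ty":8,"tz":0,"twist":0,"grip":115},{"tx":-1,"ty":9,"tz":0,"twist":0,"grip":115},{"tx":0,"ty":4.2,"tz":6,"twist":0,"grip":115},{"tx":0,"ty":0,"tz":10,"twist":0,"grip":115},{"tx":0,"ty":0,"tz":12,"twist":0,"grip":115},{"tx":0,"ty":0,"tz":12,"twist":0,"grip":115},{"tx":0,"ty":0,"tz":12,"twist":0,"grip":115},{"tx":0,"ty":0,"tz":12,"twist":0,"grip":115},{"tx":0,"ty":0,"tz":12,"twist":0,"grip":115},{"tx":0,"ty":0,"tz":8,"twist":0,"grip":115},{"tx":0,"ty":0,"tz":4,"twist":0,"grip":115},{"tx":0,"ty":0,"tz":0,"twist":0,"grip":115},{"tx":0,"ty":0,"tz":0,"twist":0,"grip":115}]'; python3 - <<'E'
from h import *
plan(.5945,.2085,.119,88)
E
```

```text
time: 38.15
eef_pos: [0.5942, 0.2091, 0.1193]
tool_rot: [[-0.999, 0.035, 0.0], [0.035, 0.999, 0.0], [-0.0, 0.0, -1.0]]
force: [0.3, -0.0, 0.1]
grip_width: 0.0468
t 38.15 tcp [0.5942 0.2091 0.1193] yaw_y 88.0 F [ 0.3 -0.   0.1] w 0.0468
twist -0.0 q6 -1.37 then tx,ty,tz -0.3 -0.6 0.3 dist 1.0
```

```bash
python3 -m pendant '[{"tx":0,"ty":0,"tz":0,"twist":0,"grip":220},{"tx":0,"ty":0,"tz":0,"twist":0,"grip":220},{"tx":0,"ty":0,"tz":0,"twist":0,"grip":220},{"tx":0,"ty":0,"tz":0,"twist":0,"grip":220},{"tx":0,"ty":0,"tz":0,"twist":0,"grip":220},{"tx":0,"ty":0,"tz":0,"twist":0,"grip":220},{"tx":0,"ty":0,"tz":-3,"twist":0,"grip":220},{"tx":0,"ty":0,"tz":-6,"twist":0,"grip":220},{"tx":0,"ty":0,"tz":0,"twist":0,"grip":220}]' 100; python3 - <<'E'
from h import *
tcp();print(observe()['torque'])
E
```

```text
time: 38.9
eef_pos: [0.5937, 0.2091, 0.1284]
tool_rot: [[-0.999, 0.035, -0.001], [0.035, 0.999, -0.0], [0.001, -0.0, -1.0]]
force: [0.1, 0.8, -4.3]
grip_width: 0.0229
t 38.9 tcp [0.5937 0.2091 0.1284] yaw_y 88.01 F [ 0.1  0.8 -4.3] w 0.0229
[0.01115215 0.11896736 0.01478657]
```

Held, now 9 mm up; 41 mm more, then forward over the rail.

```bash
python3 -m pendant '[{"tx":0,"ty":0,"tz":-6,"twist":0,"grip":220},{"tx":0,"ty":0,"tz":-8,"twist":0,"grip":220},{"tx":0,"ty":0,"tz":-8,"twist":0,"grip":220},{"tx":0,"ty":0,"tz":-8,"twist":0,"grip":220},{"tx":0,"ty":0,"tz":-8,"twist":0,"grip":220},{"tx":0,"ty":0,"tz":-3,"twist":0,"grip":220},{"tx":0,"ty":0,"tz":0,"twist":0,"grip":220},{"tx":0,"ty":0,"tz":0,"twist":0,"grip":220}]'; python3 - <<'E'
from h import *
tcp();print(observe()['torque'])
E
```

```text
time: 39.57
eef_pos: [0.594, 0.2092, 0.1697]
tool_rot: [[-0.999, 0.035, 0.0], [0.035, 0.999, 0.0], [-0.0, 0.0, -1.0]]
force: [-0.1, 0.5, -4.3]
grip_width: 0.0227
t 39.57 tcp [0.594  0.2092 0.1697] yaw_y 88.0 F [-0.1  0.5 -4.3] w 0.0227
[0.0448691  0.14172626 0.00753606]
```

```bash
python3 -m pendant '[{"tx":5,"ty":0,"tz":0,"twist":0,"grip":220},{"tx":9,"ty":0,"tz":0,"twist":0,"grip":220},{"tx":12,"ty":0,"tz":0,"twist":0,"grip":220},{"tx":12,"ty":0,"tz":0,"twist":0,"grip":220},{"tx":12,"ty":0,"tz":0,"twist":0,"grip":220},{"tx":12,"ty":0,"tz":0,"twist":0,"grip":220},{"tx":12,"ty":0,"tz":0,"twist":0,"grip":220},{"tx":12,"ty":0,"tz":0,"twist":0,"grip":220},{"tx":12,"ty":0,"tz":0,"twist":0,"grip":220},{"tx":12,"ty":0,"tz":0,"twist":0,"grip":220},{"tx":12,"ty":0,"tz":0,"twist":0,"grip":220},{"tx":9,"ty":0,"tz":-8,"twist":0,"grip":220},{"tx":4,"ty":0,"tz":-14,"twist":0,"grip":220},{"tx":0,"ty":0,"tz":-16,"twist":0,"grip":220},{"tx":0,"ty":0,"tz":-14,"twist":0,"grip":220},{"tx":0,"ty":0,"tz":-6,"twist":0,"grip":220},{"tx":0,"ty":0,"tz":0,"twist":0,"grip":220}]'; python3 - <<'E'
from h import *
plan(.622-.0355*.9966,-.2903+.0355*.082,.225,85.3)
im=get_image('top');cv2.imwrite('pics/tmp2.png',im[:,:,::-1])
r,g,b=[im[...,i].astype(int) for i in range(3)]
blobs('top',im,(r>130)&(g<60)&(b<60),.122);blobs('top',im,(g>150)&(r<100)&(b<120),.114)
E
```

```text
time: 40.98
eef_pos: [0.4598, 0.2142, 0.2291]
tool_rot: [[-0.999, 0.035, 0.004], [0.035, 0.999, 0.001], [-0.004, 0.001, -1.0]]
force: [-0.2, 0.5, -4.1]
grip_width: 0.0231
t 40.98 tcp [0.4598 0.2142 0.2291] yaw_y 88.01 F [-0.2  0.5 -4.1] w 0.0231
twist 2.71 q6 -1.32 then tx,ty,tz -167.5 -489.5 4.1 dist 517.0
top [ 98.  149.9] area 63 bbox [ 95 142   7  17] w [0.683  0.4956 0.122 ] rect [array([ 98. , 149.9]), array([16.2,  3.9]), np.float64(76.0)]
top [103.1 163.4] area 12 bbox [101 160   5   7] w [0.6439 0.4775 0.122 ] rect [array([103.8, 163.3]), array([2.8, 6.4]), np.float64(45.0)]
top [319.6 174.4] area 221 bbox [312 163  15  23] w [ 0.6272 -0.139   0.122 ] rect [array([319., 174.]), array([22., 14.]), np.float64(90.0)]
top [391.2 178.5] area 90 bbox [389 170   6  18] w [ 0.6201 -0.3456  0.122 ] rect [array([391.5, 178.5]), array([17.,  5.]), np.float64(90.0)]
top [349.7 120.6] area 12 bbox [346 119   8   4] w [ 0.7949 -0.2327  0.114 ] rect [array([349.6, 120.7]), array([1.3, 7.6]), np.float64(68.2)]
top [243.4 231.9] area 25 bbox [242 229   4   7] w [0.4593 0.0751 0.114 ] rect [array([243.5, 232. ]), array([6., 3.]), np.float64(90.0)]
top [272.4 234.2] area 41 bbox [271 229   4  12] w [ 0.4546 -0.006   0.114 ] rect [array([272.5, 234.5]), array([11.,  3.]), np.float64(90.0)]
```

The placed pack's light strip reads (0.620, −0.346) at its 0.122 top, so it sits in bay 2 and is fully down. On to bay 1.

```bash
python3 -m pendant '[{"tx":0,"ty":-6,"tz":0,"twist":0,"grip":220},{"tx":0,"ty":-14,"tz":0,"twist":0,"grip":220},{"tx":0,"ty":-22,"tz":0,"twist":0,"grip":220},{"tx":-2,"ty":-27,"tz":0,"twist":0,"grip":220},{"tx":-4,"ty":-29,"tz":0,"twist":0.9,"grip":220},{"tx":-6,"ty":-29,"tz":0,"twist":0.9,"grip":220},{"tx":-8,"ty":-29,"tz":0,"twist":0.9,"grip":220},{"tx":-10,"ty":-29,"tz":0,"twist":0,"grip":220},{"tx":-12,"ty":-29,"tz":0,"twist":0,"grip":220},{"tx":-12,"ty":-29,"tz":0,"twist":0,"grip":220},{"tx":-12,"ty":-29,"tz":0,"twist":0,"grip":220},{"tx":-12,"ty":-29,"tz":0,"twist":0,"grip":220},{"tx":-12,"ty":-29,"tz":0,"twist":0,"grip":220},{"tx":-12,"ty":-29,"tz":0,"twist":0,"grip":220},{"tx":-12,"ty":-29,"tz":0,"twist":0,"grip":220},{"tx":-12,"ty":-29,"tz":0,"twist":0,"grip":220},{"tx":-12,"ty":-29,"tz":0,"twist":0,"grip":220},{"tx":-12,"ty":-24,"tz":0,"twist":0,"grip":220},{"tx":-10,"ty":-14,"tz":0,"twist":0,"grip":220},{"tx":-6,"ty":-6,"tz":0,"twist":0,"grip":220}]'; python3 -m pendant '[{"tx":0,"ty":0,"tz":0,"twist":0,"grip":220},{"tx":0,"ty":0,"tz":0,"twist":0,"grip":220},{"tx":0,"ty":0,"tz":0,"twist":0,"grip":220}]' >/dev/null; python3 - <<'E'
from h import *
plan(.5861,-.2873,.130,85.3)
E
```

```text
time: 42.7
eef_pos: [0.5901, -0.2911, 0.2253]
tool_rot: [[-0.996, 0.085, -0.002], [0.085, 0.996, -0.0], [0.002, -0.0, -1.0]]
force: [-0.7, 0.5, -3.9]
grip_width: 0.0229
t 42.95 tcp [ 0.5893 -0.286   0.2264] yaw_y 85.36 F [-0.   0.  -4.2] w 0.0229
twist 0.06 q6 -2.11 then tx,ty,tz 3.0 -1.5 96.4 dist 96.0
```

```bash
python3 -m pendant '[{"tx":3.5,"ty":-1.5,"tz":6,"twist":0,"grip":220},{"tx":0,"ty":0,"tz":12,"twist":0,"grip":220},{"tx":0,"ty":0,"tz":16,"twist":0,"grip":220},{"tx":0,"ty":0,"tz":16,"twist":0,"grip":220},{"tx":0,"ty":0,"tz":16,"twist":0,"grip":220},{"tx":0,"ty":0,"tz":16,"twist":0,"grip":220},{"tx":0,"ty":0,"tz":10,"twist":0,"grip":220},{"tx":0,"ty":0,"tz":6,"twist":0,"grip":220},{"tx":0,"ty":0,"tz":0,"twist":0,"grip":220},{"tx":0,"ty":0,"tz":0,"twist":0,"grip":220},{"tx":0,"ty":0,"tz":0,"twist":0,"grip":220}]'; python3 - <<'E'
from h import *
plan(.5861,-.2873,.08,85.3)
E
```

```text
time: 43.87
eef_pos: [0.5875, -0.2895, 0.1303]
tool_rot: [[-0.997, 0.082, 0.002], [0.082, 0.997, -0.001], [-0.002, -0.001, -1.0]]
force: [-0.2, 0.1, -3.1]
grip_width: 0.0229
t 43.87 tcp [ 0.5875 -0.2895  0.1303] yaw_y 85.31 F [-0.2  0.1 -3.1] w 0.0229
twist 0.01 q6 -2.12 then tx,ty,tz 1.6 2.0 50.3 dist 50.0
```

```bash
python3 -m pendant '[{"tx":1,"ty":2,"tz":3,"twist":0,"grip":220},{"tx":0,"ty":0,"tz":4,"twist":0,"grip":220},{"tx":0,"ty":0,"tz":4,"twist":0,"grip":220},{"tx":0,"ty":0,"tz":4,"twist":0,"grip":220},{"tx":0,"ty":0,"tz":4,"twist":0,"grip":220},{"tx":0,"ty":0,"tz":3,"twist":0,"grip":220},{"tx":0,"ty":0,"tz":0,"twist":0,"grip":220}]'; python3 -m pendant '[{"tx":0,"ty":0,"tz":3,"twist":0,"grip":220},{"tx":0,"ty":0,"tz":3,"twist":0,"grip":220},{"tx":0,"ty":0,"tz":3,"twist":0,"grip":220},{"tx":0,"ty":0,"tz":3,"twist":0,"grip":220},{"tx":0,"ty":0,"tz":0,"twist":0,"grip":220}]'
```

```text
time: 44.45
eef_pos: [0.5854, -0.2867, 0.1062]
tool_rot: [[-0.997, 0.082, -0.002], [0.082, 0.997, 0.001], [0.002, 0.001, -1.0]]
force: [0.2, -0.1, -3.7]
grip_width: 0.0227
time: 44.87
eef_pos: [0.5855, -0.2867, 0.0945]
tool_rot: [[-0.997, 0.082, -0.001], [0.082, 0.997, 0.001], [0.001, 0.001, -1.0]]
force: [0.7, -0.5, -4.3]
grip_width: 0.0234
```

```bash
python3 -m pendant '[{"tx":0,"ty":0,"tz":3,"twist":0,"grip":220},{"tx":0,"ty":0,"tz":3,"twist":0,"grip":220},{"tx":0,"ty":0,"tz":3,"twist":0,"grip":220},{"tx":0,"ty":0,"tz":1,"twist":0,"grip":220},{"tx":0,"ty":0,"tz":0,"twist":0,"grip":220},{"tx":0,"ty":0,"tz":0,"twist":0,"grip":220}]'; python3 -m pendant '[{"tx":0,"ty":0,"tz":1,"twist":0,"grip":220},{"tx":0,"ty":0,"tz":1,"twist":0,"grip":220},{"tx":0,"ty":0,"tz":0,"twist":0,"grip":220}]'; python3 -m pendant '[{"tx":0,"ty":0,"tz":1,"twist":0,"grip":220},{"tx":0,"ty":0,"tz":0,"twist":0,"grip":220}]'
```

```text
time: 45.37
eef_pos: [0.586, -0.287, 0.0852]
tool_rot: [[-0.997, 0.082, -0.0], [0.082, 0.997, 0.0], [0.0, 0.0, -1.0]]
force: [0.0, -0.1, -3.5]
grip_width: 0.0225
time: 45.62
eef_pos: [0.5859, -0.287, 0.0832]
tool_rot: [[-0.997, 0.082, -0.0], [0.082, 0.997, 0.0], [0.0, 0.0, -1.0]]
force: [0.1, -0.6, -4.8]
grip_width: 0.0226
time: 45.78
eef_pos: [0.5861, -0.2871, 0.0827]
tool_rot: [[-0.997, 0.082, 0.0], [0.082, 0.997, -0.0], [-0.0, -0.0, -1.0]]
force: [-1.1, 0.3, -2.3]
grip_width: 0.0229
```

```bash
python3 -m pendant '[{"tx":0,"ty":0,"tz":0.7,"twist":0,"grip":220},{"tx":0,"ty":0,"tz":0.5,"twist":0,"grip":220},{"tx":0,"ty":0,"tz":0,"twist":0,"grip":220}]';python3 -m pendant '[{"tx":0,"ty":0,"tz":0.4,"twist":0,"grip":220},{"tx":0,"ty":0,"tz":0,"twist":0,"grip":220}]'
```

```text
time: 46.03
eef_pos: [0.5859, -0.2871, 0.0825]
tool_rot: [[-0.997, 0.082, 0.0], [0.082, 0.997, -0.0], [-0.0, -0.0, -1.0]]
force: [-3.6, 1.3, 4.9]
grip_width: 0.0229
time: 46.2
eef_pos: [0.5858, -0.2871, 0.0824]
tool_rot: [[-0.997, 0.082, 0.0], [0.082, 0.997, -0.0], [-0.0, -0.0, -1.0]]
force: [-4.5, 2.1, 6.8]
grip_width: 0.0229
```

```bash
python3 -m pendant '[{"tx":0,"ty":0,"tz":-0.5,"twist":0,"grip":220},{"tx":0,"ty":0,"tz":0,"twist":0,"grip":190},{"tx":0,"ty":0,"tz":0,"twist":0,"grip":150},{"tx":0,"ty":0,"tz":0,"twist":0,"grip":115},{"tx":0,"ty":0,"tz":0,"twist":0,"grip":115},{"tx":0,"ty":0,"tz":0,"twist":0,"grip":115},{"tx":0,"ty":0,"tz":-8,"twist":0,"grip":115},{"tx":0,"ty":0,"tz":-15,"twist":0,"grip":115},{"tx":0,"ty":0,"tz":-20,"twist":0,"grip":115},{"tx":0,"ty":0,"tz":-20,"twist":0,"grip":115},{"tx":0,"ty":0,"tz":-20,"twist":0,"grip":115},{"tx":0,"ty":0,"tz":-10,"twist":0,"grip":115},{"tx":20,"ty":10,"tz":0,"twist":0,"grip":115},{"tx":25,"ty":25,"tz":0,"twist":0,"grip":115},{"tx":25,"ty":30,"tz":0,"twist":0,"grip":115},{"tx":25,"ty":30,"tz":0,"twist":0,"grip":115},{"tx":20,"ty":25,"tz":0,"twist":0,"grip":115},{"tx":10,"ty":15,"tz":0,"twist":0,"grip":115},{"tx":0,"ty":0,"tz":0,"twist":0,"grip":115},{"tx":0,"ty":0,"tz":0,"twist":0,"grip":115}]' 60; python3 - <<'E'
from h import *
plan(.6325,-.149,.18,85.3)
im=get_image('top');sc=get_image('scene')
r,g,b=[im[...,i].astype(int) for i in range(3)]
blobs('top',im,(r>130)&(g<60)&(b<60),.122)
i=np.vstack([cv2.resize(sc[140:260,120:280],(640,480),interpolation=cv2.INTER_CUBIC)])
cv2.imwrite('pics/s10.png',i[:,:,::-1]);cv2.imwrite('pics/tmp3.png',im[:,:,::-1])
E
```

```text
time: 47.87
eef_pos: [0.4725, -0.1418, 0.1746]
tool_rot: [[-0.997, 0.081, 0.001], [0.081, 0.997, -0.001], [-0.001, -0.001, -1.0]]
force: [0.6, -0.2, -0.1]
grip_width: 0.0473
t 47.87 tcp [ 0.4725 -0.1418  0.1746] yaw_y 85.38 F [ 0.6 -0.2 -0.1] w 0.0473
twist 0.08 q6 -2.01 then tx,ty,tz -160.0 5.9 -5.4 dist 160.0
top [ 98.  149.8] area 62 bbox [ 95 142   7  17] w [0.6834 0.4956 0.122 ] rect [array([ 98. , 149.9]), array([16.3,  3.8]), np.float64(77.5)]
top [103.9 164.4] area 18 bbox [101 160   7   9] w [0.641  0.4749 0.122 ] rect [array([103.6, 164.6]), array([8.2, 4.9]), np.float64(76.0)]
top [319.6 174.5] area 225 bbox [312 163  15  23] w [ 0.6269 -0.1391  0.122 ] rect [array([319., 174.]), array([22., 14.]), np.float64(90.0)]
top [372.5 177.6] area 89 bbox [370 169   6  18] w [ 0.6215 -0.2917  0.122 ] rect [array([372.6, 177.6]), array([ 4.9, 17.3]), np.float64(5.7)]
top [391.2 178.5] area 91 bbox [389 170   6  18] w [ 0.6202 -0.3457  0.122 ] rect [array([391.5, 178.5]), array([17.,  5.]), np.float64(90.0)]
```

View pics/s10.png

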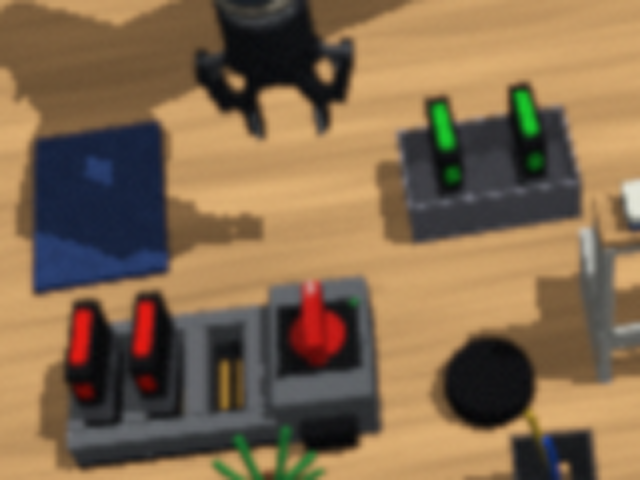

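Both empties stand in bays 2 and 1 at (85,350) and (148,345). Both charged packs stand upright in the tray at (445,145) and (525,130). The switch is still off, so I now turn it on.

```bash
python3 -m pendant '[{"tx":-10,"ty":0,"tz":0,"twist":0,"grip":115},{"tx":-20,"ty":1,"tz":0,"twist":0,"grip":115},{"tx":-26,"ty":1,"tz":0,"twist":0,"grip":115},{"tx":-28,"ty":1,"tz":0,"twist":0,"grip":115},{"tx":-28,"ty":1,"tz":0,"twist":0,"grip":115},{"tx":-24,"ty":1,"tz":0,"twist":0,"grip":115},{"tx":-16,"ty":1,"tz":0,"twist":0,"grip":115},{"tx":-8,"ty":0,"tz":0,"twist":0,"grip":115},{"tx":0,"ty":0,"tz":0,"twist":0,"grip":115},{"tx":0,"ty":0,"tz":0,"twist":0,"grip":115},{"tx":0,"ty":0,"tz":0,"twist":0,"grip":115}]'; python3 - <<'E'
from h import *
plan(.6325,-.149,.0947,85.3)
E
```

```text
time: 48.88
eef_pos: [0.6313, -0.1494, 0.1738]
tool_rot: [[-0.997, 0.083, -0.002], [0.083, 0.997, 0.001], [0.002, 0.0, -1.0]]
force: [-0.2, 0.1, -0.1]
grip_width: 0.0469
t 48.88 tcp [ 0.6313 -0.1494  0.1738] yaw_y 85.27 F [-0.2  0.1 -0.1] w 0.0469
twist -0.03 q6 -1.89 then tx,ty,tz -1.2 0.5 79.1 dist 79.0
```

```bash
python3 -m pendant '[{"tx":0,"ty":0.5,"tz":6,"twist":0,"grip":115},{"tx":0,"ty":0,"tz":12,"twist":0,"grip":115},{"tx":0,"ty":0,"tz":12,"twist":0,"grip":115},{"tx":0,"ty":0,"tz":12,"twist":0,"grip":115},{"tx":0,"ty":0,"tz":12,"twist":0,"grip":115},{"tx":0,"ty":0,"tz":12,"twist":0,"grip":115},{"tx":0,"ty":0,"tz":8,"twist":0,"grip":115},{"tx":0,"ty":0,"tz":4,"twist":0,"grip":115},{"tx":0,"ty":0,"tz":0,"twist":0,"grip":115},{"tx":0,"ty":0,"tz":0,"twist":0,"grip":115},{"tx":0,"ty":0,"tz":0,"twist":0,"grip":230},{"tx":0,"ty":0,"tz":0,"twist":0,"grip":230},{"tx":0,"ty":0,"tz":0,"twist":0,"grip":230},{"tx":0,"ty":0,"tz":0,"twist":0,"grip":230},{"tx":0,"ty":0,"tz":0,"twist":0,"grip":230},{"tx":0,"ty":0,"tz":0,"twist":0,"grip":230},{"tx":0,"ty":0,"tz":0,"twist":0,"grip":230},{"tx":0,"ty":0,"tz":0,"twist":0,"grip":230}]' 40; python3 -c "
from h import *
tcp()"
```

```text
time: 50.38
eef_pos: [0.6332, -0.1479, 0.0973]
tool_rot: [[-0.997, 0.082, 0.002], [0.082, 0.997, 0.001], [-0.002, 0.001, -1.0]]
force: [0.8, 5.1, 5.5]
grip_width: 0.015
t 50.38 tcp [ 0.6332 -0.1479  0.0973] yaw_y 85.31 F [0.8 5.1 5.5] w 0.015
```

Bar gripped; turn 60° clockwise (positive twist).

```bash
python3 -m pendant '[{"tx":0,"ty":0,"tz":0,"twist":4,"grip":230},{"tx":0,"ty":0,"tz":0,"twist":6,"grip":230},{"tx":0,"ty":0,"tz":0,"twist":6,"grip":230},{"tx":0,"ty":0,"tz":0,"twist":6,"grip":230},{"tx":0,"ty":0,"tz":0,"twist":6,"grip":230},{"tx":0,"ty":0,"tz":0,"twist":6,"grip":230},{"tx":0,"ty":0,"tz":0,"twist":6,"grip":230},{"tx":0,"ty":0,"tz":0,"twist":6,"grip":230},{"tx":0,"ty":0,"tz":0,"twist":6,"grip":230},{"tx":0,"ty":0,"tz":0,"twist":6,"grip":230},{"tx":0,"ty":0,"tz":0,"twist":2,"grip":230},{"tx":0,"ty":0,"tz":0,"twist":0,"grip":230},{"tx":0,"ty":0,"tz":0,"twist":0,"grip":230}]'; python3 -c "
from h import *
tcp();print(observe()['torque'])"
```

```text
time: 51.47
eef_pos: [0.6314, -0.1505, 0.0973]
tool_rot: [[-0.43, 0.903, -0.002], [0.903, 0.43, -0.003], [-0.002, -0.003, -1.0]]
force: [-3.1, -1.1, 5.8]
grip_width: 0.015
t 51.47 tcp [ 0.6314 -0.1505  0.0973] yaw_y 25.47 F [-3.1 -1.1  5.8] w 0.015
[-0.15874543  0.61874317  0.49789071]
```

```bash
python3 -m pendant '[{"tx":0,"ty":0,"tz":0,"twist":0,"grip":190},{"tx":0,"ty":0,"tz":0,"twist":0,"grip":115},{"tx":0,"ty":0,"tz":0,"twist":0,"grip":115},{"tx":0,"ty":0,"tz":0,"twist":0,"grip":115},{"tx":0,"ty":0,"tz":0,"twist":0,"grip":115},{"tx":0,"ty":0,"tz":-8,"twist":0,"grip":115},{"tx":0,"ty":0,"tz":-15,"twist":0,"grip":115},{"tx":0,"ty":0,"tz":-20,"twist":0,"grip":115},{"tx":0,"ty":0,"tz":-20,"twist":0,"grip":115},{"tx":0,"ty":0,"tz":-20,"twist":0,"grip":115},{"tx":15,"ty":-15,"tz":-10,"twist":0,"grip":115},{"tx":20,"ty":-25,"tz":0,"twist":0,"grip":115},{"tx":20,"ty":-25,"tz":0,"twist":0,"grip":115},{"tx":20,"ty":-25,"tz":0,"twist":0,"grip":115},{"tx":10,"ty":-25,"tz":0,"twist":0,"grip":115},{"tx":0,"ty":-20,"tz":0,"twist":0,"grip":115},{"tx":0,"ty":-10,"tz":0,"twist":0,"grip":115},{"tx":0,"ty":0,"tz":0,"twist":0,"grip":115},{"tx":0,"ty":0,"tz":0,"twist":0,"grip":115}]'; python3 - <<'E'
from h import *
tcp()
im=get_image('top');sc=get_image('scene')
for n,i in(('top',im),('scene',sc)):
    r,g,b=[i[...,k].astype(int) for k in range(3)]
    blobs(n,i,(r>130)&(g<60)&(b<60),.122,20);blobs(n,i,(g>150)&(r<100)&(b<120),.114,20)
i=np.hstack([cv2.resize(sc[140:260,120:270],(450,360),interpolation=cv2.INTER_CUBIC),cv2.resize(im[130:280,225:360],(324,360),interpolation=cv2.INTER_CUBIC)])
cv2.imwrite('pics/s11.png',i[:,:,::-1])
E
```

```text
time: 53.05
eef_pos: [0.4662, -0.1347, 0.1899]
tool_rot: [[-0.426, 0.905, 0.002], [0.905, 0.426, -0.001], [-0.002, 0.002, -1.0]]
force: [-0.7, -1.1, 0.2]
grip_width: 0.0467
t 53.05 tcp [ 0.4662 -0.1347  0.1899] yaw_y 25.22 F [-0.7 -1.1  0.2] w 0.0467
top [ 98. 150.] area 63 bbox [ 95 142   7  17] w [0.6827 0.4955 0.122 ] rect [array([ 98.1, 149.9]), array([16.3,  3.9]), np.float64(77.5)]
top [321.6 174.9] area 206 bbox [311 168  23  17] w [ 0.6257 -0.1447  0.122 ] rect [array([321.3, 174. ]), array([15.8, 21. ]), np.float64(35.0)]
top [372.5 177.6] area 87 bbox [370 169   6  18] w [ 0.6215 -0.2915  0.122 ] rect [array([372.5, 177.5]), array([ 4.7, 17.3]), np.float64(5.7)]
top [391.2 178.5] area 90 bbox [389 170   6  18] w [ 0.6201 -0.3456  0.122 ] rect [array([391.5, 178.5]), array([17.,  5.]), np.float64(90.0)]
top [243.5 238.2] area 74 bbox [242 229   4  19] w [0.4417 0.0745 0.114 ] rect [array([243.5, 238. ]), array([18.,  3.]), np.float64(90.0)]
top [272.6 238.5] area 77 bbox [271 229   5  19] w [ 0.4426 -0.0067  0.114 ] rect [array([273., 238.]), array([18.,  4.]), np.float64(90
[... 318 characters left out ...]
ea 49 bbox [153 216   5  13] w [ 0.6208 -0.2907  0.122 ] rect [array([155., 222.]), array([12.,  4.]), np.float64(90.0)]
scene [139.6 223.7] area 53 bbox [137 218   6  13] w [ 0.6179 -0.3446  0.122 ] rect [array([139.5, 223.9]), array([ 4.1, 12.4]), np.float64(6.3)]
scene [200.6 225.3] area 48 bbox [195 222  11   7] w [ 0.6647 -0.1388  0.122 ] rect [array([200.7, 225.6]), array([ 4.8, 11.1]), np.float64(59.0)]
scene [251.3 167.9] area 23 bbox [250 163   4  10] w [0.4415 0.0766 0.114 ] rect [array([251.3, 167.6]), array([9.5, 2.2]), np.float64(76.0)]
scene [230.4 171.1] area 25 bbox [229 167   4   9] w [ 0.4417 -0.0045  0.114 ] rect [array([230.3, 171. ]), array([8.4, 2.5]), np.float64(78.7)]
```

View pics/s11.png

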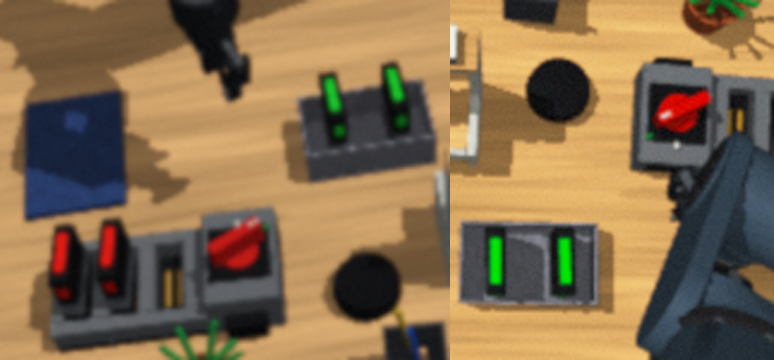

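The last picture shows red packs at (65,265) and (113,255) in the bays and green packs at (333,110) and (397,100) upright in the tray. The bar at (237,243) is where it was at the start, so the switch is on. Both views agree on the pack tops at 0.122 and 0.114 m.

```bash
python3 -c "
from station import *
print(job.hand_in())"
```

```text
the job is handed in; nothing more can be done
None
```

The job is done and handed in at about 53 s. In order:

1. **Switch off:** I turned the red switch fully off first and left it off while handling the packs.
2. **Charged packs:** both went from their bays into the grey tray, each lowered until it touched the floor before I let go.
3. **Empty packs:** both were lifted about 50 mm, drawn forward over the rail and set down in bays 2 and 1.
4. **Switch on:** I then turned the switch back on and moved the gripper clear.

**Last checks:**
- **Pack heights:** the light strips in the two camera views agree to about 2 mm at the expected top heights, 0.122 m in the bays and 0.114 m in the tray. The packs are upright and fully down.
- **Switch:** the bar sits at the same pixels as at the start (on).
- **Tray:** I saw no sign that it had been knocked.
- **Forces:** the readings I took stayed below about 15 N.
- **Bystanders:** nothing touched any of them as far as I could tell. The book and the orange look-alike were left where they were.

No check failed. The one small disagreement is that the pack in bay 1 touched down about 1 mm higher than I calculated. The cameras later showed it level with the others.

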